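# Complete a pinwheel of cartons, draw out the telescopic handle and lift the board

### The job

Set the two loose gable-top cartons upright into the two empty places on the wooden carrying board, so that the four cartons make a pinwheel round its post, each one's end facing its neighbour's side. Then squeeze the button in the post's black grip, keep it squeezed, and draw the grip up to its second stop, fully out, while the board stays on the worktop; then lift the loaded board level by this grip, about 5 cm clear of the worktop. Finish while still holding it up there, and leave the pepper grinder alone.

Things in the scene. Friction and masses are not known exactly. Their poses are not given: they have to be found in the camera images.
- board: square wooden carrying board on short feet, 190 x 190 mm, top face 14 mm above its underside, loose, 0.42 kg; origin at the centre of its underside, z up. A 26 mm square steel tube stands in its middle, 98 mm high; in it slides the telescopic post with the black grip, whose button looks to the board's -x. Cartons a and c stand on it already. 8 mm gaps remain between the four cartons.
- carton_a_mid (a point): plain gable-top carton, body 110 x 58 mm, 42 high, roof sloping up to 56, on top an upright fin to hold it by: 84 long, 10 thick, up to 84 mm height, along the middle of its length; 70 g; stands on the board at place a already, length along the board's x. Point at its centre, 42 mm above its underside; x is its length (along the fin), y across the fin, z up.
- carton_c_mid (a point): plain gable-top carton, body 110 x 58 mm, 42 high, roof sloping up to 56, on top an upright fin to hold it by: 84 long, 10 thick, up to 84 mm height, along the middle of its length; 70 g; stands on the board at place c already, length along the board's x. Point at its centre, 42 mm above its underside; x is its length (along the fin), y across the fin, z up.
- carton_1_mid (a point): plain gable-top carton, body 110 x 58 mm, 42 high, roof sloping up to 56, on top an upright fin to hold it by: 84 long, 10 thick, up to 84 mm height, along the middle of its length; 70 g; loose on the worktop; goes to place b or d, either way round. Point at its centre, 42 mm above its underside; x is its length (along the fin), y across the fin, z up.
- carton_2_mid (a point): plain gable-top carton, body 110 x 58 mm, 42 high, roof sloping up to 56, on top an upright fin to hold it by: 84 long, 10 thick, up to 84 mm height, along the middle of its length; 70 g; loose on the worktop; takes the other of places b and d. Point at its centre, 42 mm above its underside; x is its length (along the fin), y across the fin, z up.
- place_a (a point): place a on the board, at board x = -33, y = +59 mm; this point is where the centre (42 mm above the underside) of the carton standing there comes, 56 mm above the board's underside; length along the board's x; taken by carton a.
- place_b (a point): place b on the board, at board x = +59, y = +33 mm, empty at the start; this point is where the centre (42 mm above the underside) of the carton standing there comes, 56 mm above the board's underside; the carton's length must lie along the board's y. The axes of this point are the board's.
- place_c (a point): place c on the board, at board x = +33, y = -59 mm; this point is where the centre (42 mm above the underside) of the carton standing there comes, 56 mm above the board's underside; length along the board's x; taken by carton c.
- place_d (a point): place d on the board, at board x = -59, y = -33 mm, empty at the start; this point is where the centre (42 mm above the underside) of the carton standing there comes, 56 mm above the board's underside; the carton's length must lie along the board's y. The axes of this point are the board's.
- grip (a point): centre of the black grip on the post: block 30 (board's x) x 44 (y) x 40 mm high, axes as the board's; at first 118 mm above the board's underside (top at 138; the cartons' fins reach 98), rises with the post. In its -x face a steel button, 12 wide, 24 high, stands out 5 mm; fingers closing along the board's x press it flush and so hold the grip (35 mm across before, 30 after).
- release (a joint): button in the grip, m: 0 is out (locked), 0.005 is flush with the grip's face; it springs back, 2 N at first, 4.5 N when flush. From about 0.003 on the lock is free; while the button is out the post is caught at each stop, and pulling then lifts the whole board.
- post (a joint): how far the telescopic post is drawn out, m, straight up from the board: 0 is right in, stops lie at 0.035 (first) and 0.070 (second, fully out, a firm end). While the button is kept squeezed it slides past the first stop without a catch; about 2 to 3 N draw it out.
- pepper_grinder_mid (a point): small glass pepper grinder with a black cap, 43 mm across, 112 mm high, loose bystander; point at its centre, 56 mm up.

How it is judged:
By the outcome, as a careful person would: the job done as asked, in the order asked, and still so for the second after the job is handed in, while the arm keeps its last pose, push and grip.
It also fails if it takes over 67 s, if anything falls off the work surface, if the arm or the gripper's body presses on something with over 40 N, if the wrist force passes 120 N, or if a joint passes its speed limit or range.

### The arm

A 7-joint arm with a two-finger parallel gripper is mounted at the origin on a cart in front of the work surface, level with it; the furniture and walls round the work are solid. World frame = base frame: x ahead of the robot, y to its left, z up, the work surface at z = 0. Lengths are in mm, angles in rad, forces in N, time in s.
With the tool pointing down it reaches from about 400 to 900 mm from the base axis. Payload 5.6 kg.
Tool frame: the origin (TCP) lies at the very end of the fingers, on their centre line; the grasp point (between the pads) lies 19 mm behind it; z points along the fingers, y is the line along which they close (so a half turn about z gives the same grasp; the last joint's range is limited). The gripper opens to 92 mm and grips with 3 to 60 N. Pads are 20 mm wide; open, the fingers measure 128 mm over their backs; the gripper's body (75 mm by 189 mm) begins 69 mm behind the grasp point.
Start: joints at [-0.043, 0.468, -0.012, 1.603, 0.006, 1.071, -0.056], TCP at [650.008, -0.044, 191.792] pointing down, gripper open.
Joint ranges: [-2.53, 2.53], [-0.31, 2.02], [-1.57, 1.55], [0.28, 2.44], [-1.29, 4.43], [0.15, 1.84], [-2.92, 2.92]. Speed limits (rad/s): [2.57, 2.57, 3.14, 3.14, 3.14, 3.14, 3.14].

### API

Orientations are given as a unit quaternion [w, x, y, z].
In Python, from plant import ctrl, camera, get_calibration, ticket, nets gives the robot as it stands.
- The arm moves only by the tool play_rows, never from a script. Its argument "series" is a list of rows, each an object of numbers: "grip": the opening, from -1 (shut) to 1 (fully open); "x", "y", "z": the shift along the tool's x, y, z in units of 0.02 m (1.0 is 0.02 m); "rx", "ry", "rz": the turn, a rotation vector about the tool's x, y, z in units of 4 degrees (1.0 is 4 degrees). In form: [{"grip": .., "x": .., "y": .., "z": .., "rx": .., "ry": .., "rz": ..}, ...]. A call has 1 to 8 rows; each row shifts and turns the commanded pose from where the row before left it, along the tool's axes as they then stand; what a row does not reach is not made up. A row lasts 1/8 s, in which the tool goes at most 62.5 mm and 10.7 degrees, less where a joint would pass 70% of its speed; a pose out of reach is approached as far as the arm can. A call with a number of a shift or a turn outside -1 to 1 is refused whole. A call with a gripper value outside its range is refused whole. The fingers move at their own pace and stop on an object; "newtons" is the grip in N (left out, the last holds). Time passes only in rows, so rows that do not move let the fingers close. It gives the time, the measured TCP pose, the force, the opening and the grip force at its end, in the units of the state.
- ctrl.get_state(): the state, without advancing time (a new reading comes with each control period).
- camera(name): name is "scene" or "side" or "wrist"; returns the picture (400x640x3 uint8, red, green, blue); there is no depth.
- get_calibration(name): a dict with "fx", "fy", "cx", "cy" (pixels), "R" (3x3) and "t" (3): a world point X has camera coordinates R X + t; the wrist camera has in their place "hand_eye" (4x4, takes a point from camera to tool coordinates, whose origin is the TCP and whose axes are the flange's). Camera axes: x right, y down, z forward; pixel columns grow to the right and rows downward; lengths in mm; the calibration is good to about 2 mm. A picture is of the moment at which its call begins: read the wrist's pose just before it. get_calibration takes no time and is no camera call.
- ticket.close_job(): hands the job in; it is judged then, once.
Trained networks look in the newest picture that a camera, given by its name, has taken for a name from the list of things; names that differ only in an ending like _2 or _b are one class to them, and where a whole thing is asked for, a point or a joint stands for the part that bears it (a point fixed in the world has none). Each returns a list of dicts, best first, with "confidence" (0 to 1); they miss things now and then, are a little off and sometimes report something else, mostly with a low value. They report only what shows in the picture. A call takes as long as a camera call.
- nets.search_frame(camera, name): "xyz" ([x, y, z] in mm, in world coordinates, good to about 4 mm: the middle of the surface that is visible of it).
- nets.silhouettes(camera, name): "mask" (400x640 bool, what is visible of it).
The state is a dict: "t": time; "joint_positions": joint angles; "joint_velocities": joint speeds; "joint_torque": joint torques, N m; "tool_pos": TCP position; "tool_rot": TCP orientation; "contact_force": force on the tool from outside, world axes, zero at the start; "moment": the same for the moment, N m; "finger_gap": opening from 0.0 (shut) to 1.0 (fully open); "finger_force": force on a finger pad.
Only numpy, scipy, OpenCV 4.12 (cv2) and the standard library are available. Lean on these libraries where they do the work, as an engineer would, in place of code of your own. Each camera call takes 0.05 s, during which the arm holds its last target. There are 200 camera calls.

## Working session

There is one attempt and no reset: what is moved stays moved. The work goes in short steps, Python scripts to look and compute and a tool call to move; the robot and the scene stay as the last step left them, time stands still between calls to the robot, and variables do not carry over. Pictures are saved under pics/ and viewed, at most 10 in all, crops included, and the job is handed in when it is done.

Besides the shell and the picture viewer there is one more tool, called as name([rows], argument=value, ...), one row to a line, values as JSON. play_rows: Moves the arm, as the interface text tells. Its arguments: {"type":"object","properties":{"series":{"type":"array","items":{"type":"object","properties":{"grip":{"type":"number"},"x":{"type":"number"},"y":{"type":"number"},"z":{"type":"number"},"rx":{"type":"number"},"ry":{"type":"number"},"rz":{"type":"number"}}}},"newtons":{"type":"number"}},"required":["series"]}

```bash
ls; mkdir -p pics; cat > h.py <<'E'
import numpy as np, cv2
from plant import ctrl, camera, get_calibration, ticket, nets
from scipy.spatial.transform import Rotation as Ro
np.set_printoptions(precision=2, suppress=True)
def cam(name):
    c=get_calibration(name)
    if name!="wrist": return c,np.array(c["R"]),np.array(c["t"])
    s=ctrl.get_state(); q=s["tool_rot"]
    T=np.eye(4); T[:3,:3]=Ro.from_quat([q[1],q[2],q[3],q[0]]).as_matrix(); T[:3,3]=s["tool_pos"]
    W=np.linalg.inv(T@np.array(c["hand_eye"])); return c,W[:3,:3],W[:3,3]
def toplane(C,uv,z):
    c,R,t=C; uv=np.atleast_2d(uv).astype(float)
    d=np.c_[(uv[:,0]-c["cx"])/c["fx"],(uv[:,1]-c["cy"])/c["fy"],np.ones(len(uv))]@R
    o=-R.T@t; return o+d*((z-o[2])/d[:,2])[:,None]
def proj(C,X):
    c,R,t=C; p=np.atleast_2d(X)@R.T+t
    return np.c_[c["fx"]*p[:,0]/p[:,2]+c["cx"],c["fy"]*p[:,1]/p[:,2]+c["cy"]]
E
python3 - <<'E'
from h import *
ims=[]
for n in ["scene","side","wrist"]:
    im=camera(n); cv2.imwrite(f"pics/{n}0.png",im[:,:,::-1])
    C=cam(n); print(n,"pos",-C[1].T@C[2], C[0]["fx"])
    for k in ["board","carton_1_mid","grip","pepper_grinder_mid"]:
        print(k,[(np.array(d["xyz"]),round(d["confidence"],2)) for d in nets.search_frame(n,k)])
s=ctrl.get_state();print(s["t"],s["tool_rot"])
print(np.array(get_calibration("wrist")["hand_eye"]))
E
```

```text
pics
scene pos [101.85 369.79 678.68] 419.902628102122
board [(array([569.9,  47.7,  15.3]), 0.68)]
carton_1_mid [(array([ 516.5, -269.2,   47. ]), 0.94), (array([568.2,  53.1,  14.6]), 0.74)]
grip [(array([569.7,  51.8, 136.2]), 0.96), (array([ 608.8, -165.1,   48.6]), 0.36)]
pepper_grinder_mid [(array([ 438.5, -154.4,   70.1]), 0.57), (array([570.3,  52.5, 132.2]), 0.51)]
side pos [404.34 811.8  593.19] 470.7588928013963
board [(array([588.5,  81. ,  12.6]), 0.63)]
carton_1_mid [(array([ 519.8, -267.4,   48. ]), 0.66), (array([588.6,  82.7,  12.5]), 0.62)]
grip []
pepper_grinder_mid [(array([ 442.5, -149.4,   60.8]), 0.92), (array([587.7,  82.8,  10. ]), 0.32)]
wrist pos [650.14  66.69 384.17] 312.2943620668767
board [(array([592.2,  51.8,   7. ]), 0.86)]
carton_1_mid [(array([ 535.9, -252.5,    8.9]), 0.76)]
grip [(array([584. ,  46.6, 141.5]), 0.9)]
pepper_grinder_mid []
0.75 [0.   0.71 0.71 0.  ]
[[   0.     -0.97   -0.24   66.74]
 [   1.      0.     -0.      0.16]
 [   0.     -0.24    0.97 -192.39]
 [   0.      0.      0.      1.  ]]
```

View pics/scene0.png

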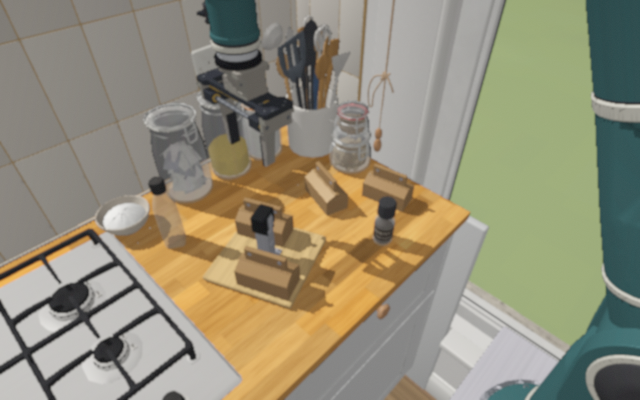

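View pics/wrist0.png

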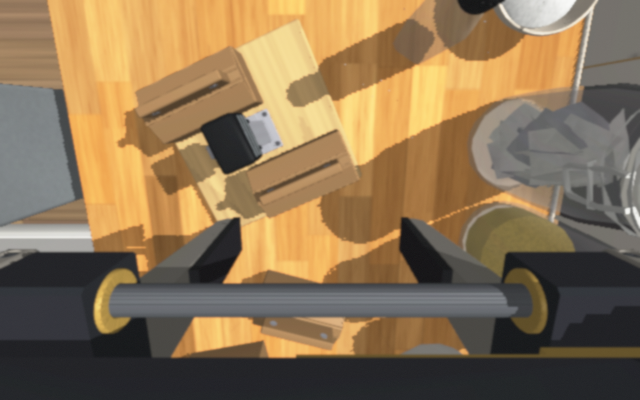

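```bash
cat >> h.py <<'E'
from scipy.optimize import minimize
def box(x0,x1,y0,y1,z0,z1): return np.array([[x,y,z] for x in(x0,x1) for y in(y0,y1) for z in(z0,z1)],float)
ROOF=np.array([[x,y,z] for x in(-55,55) for (y,z) in((-29,42),(29,42),(-5,56),(5,56))],float)
CART=[np.r_[box(-55,55,-29,29,0,42),ROOF],box(-42,42,-5,5,50,84)]
def place(hulls,x,y,a,z=0):
    c,s=np.cos(a),np.sin(a); M=np.array([[c,-s,0],[s,c,0],[0,0,1]])
    return [h@M.T+[x,y,z] for h in hulls]
def tr(hulls,o,rot=False): return place(hulls,o[0],o[1],np.pi/2 if rot else 0,o[2])
BOARD=[box(-95,95,-95,95,4,14),box(-13,13,-13,13,0,98),box(-15,15,-22,22,98,138)]+tr(CART,(-33,59,14))+tr(CART,(33,-59,14))
def render(C,hulls):
    m=np.zeros((400,640),np.uint8)
    for h in hulls:
        cv2.fillConvexPoly(m,cv2.convexHull((proj(C,h)*16).round().astype(np.int32)),1,shift=4)
    return m>0
def fit(hulls,views,p0,valid={}):
    def cost(p):
        c=0
        for n,(C,m) in views.items():
            r=render(C,place(hulls,p[0],p[1],p[2]/50)); v=valid.get(n,True)
            c+=1-(r&m&v).sum()/max(1,((r|m)&v).sum())
        return c/len(views)
    best=min((minimize(cost,[p0[0],p0[1],a*50],method="Nelder-Mead",options=dict(initial_simplex=np.array([p0[0],p0[1],a*50])+np.array([[0,0,0],[12,0,0],[0,12,0],[0,0,10]]))) for a in np.atleast_1d(p0[2])),key=lambda r:r.fun)
    return np.r_[best.x[:2],best.x[2]/50],best.fun
E
python3 - <<'E'
from h import *
M={}
for n in ["scene","side","wrist"]:
    C=cam(n); im=camera(n)
    M[n]=(C,im,nets.silhouettes(n,"carton_1_mid"),nets.silhouettes(n,"board"),nets.silhouettes(n,"grip"))
    o=im.copy()
    for L in M[n][2:]:
        for d in L:
            ys,xs=np.nonzero(d["mask"]); print(n,round(d["confidence"],2),len(xs),xs.mean().round(),ys.mean().round(),toplane(C,[xs.mean(),ys.mean()],40)[0])
        print('-')
import pickle; pickle.dump(M,open("m.pkl","wb"))
cv2.imwrite("pics/x.png",np.vstack([M["scene"][1]])[:,:,::-1])
E
```

```text
scene 0.91 1482 387.0 186.0 [ 521.64 -279.45   40.  ]
-
scene 0.75 4057 266.0 253.0 [563.65  55.38  40.  ]
-
scene 0.96 561 262.0 219.0 [644.51  -1.11  40.  ]
scene 0.42 44 270.0 221.0 [627.3   -9.37  40.  ]
-
side 0.78 1272 345.0 186.0 [ 522.1  -268.79   40.  ]
-
side 0.84 3214 287.0 266.0 [587.36  93.31  40.  ]
-
side 0.59 460 298.0 220.0 [604.47 -78.02  40.  ]
-
wrist 0.63 814 238.0 351.0 [ 543.1  -230.26   40.  ]
-
wrist 0.81 14923 262.0 123.0 [587.46  58.65  40.  ]
-
wrist 0.57 2548 231.0 142.0 [552.75  37.94  40.  ]
-
```

View pics/side0.png

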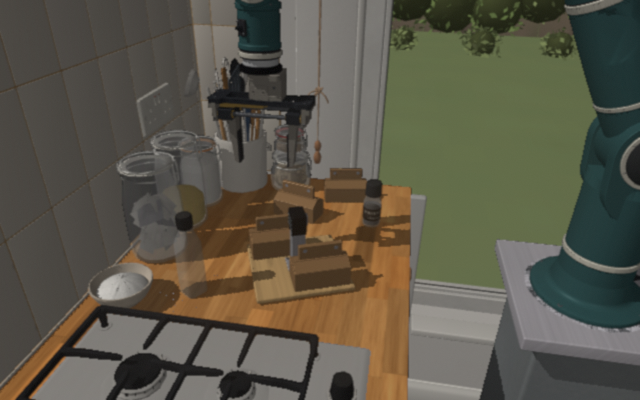

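```bash
python3 - <<'E'
from h import *
import pickle; M=pickle.load(open("m.pkl","rb"))
V={n:(M[n][0],M[n][2][0]["mask"]) for n in ("scene","side")}
p,f=fit(CART,V,(520,-270,[-1,-.4,.2,.8,1.4])); print("c1",p,f)
# board plank+rest
tiles=[]
for n in M:
    o=M[n][1].copy(); 
    for L,col in zip(M[n][2:],[(255,0,0),(0,255,0),(0,0,255)]):
        for d in L[:1]: o[d["mask"]]=(o[d["mask"]]*.6+np.array(col)*.4)
    tiles.append(o)
    if n!="wrist":
        c=cv2.findContours(render(M[n][0],place(CART,*p)).astype(np.uint8),0,1)[0]; cv2.drawContours(o,c,-1,(255,255,255),1)
t=[cv2.resize(tiles[0][140:310,190:430],(480,340)),cv2.resize(tiles[1][150:310,230:400],(320,340)),]
o=np.vstack([np.hstack(t),cv2.resize(tiles[2][0:230,100:520],(800,260))])
cv2.imwrite("pics/ov.png",o[:,:,::-1]); print(o.shape)
E
```

```text
c1 [ 525.44 -284.7     0.16] 0.1449114529532743
(600, 800, 3)
```

View pics/ov.png

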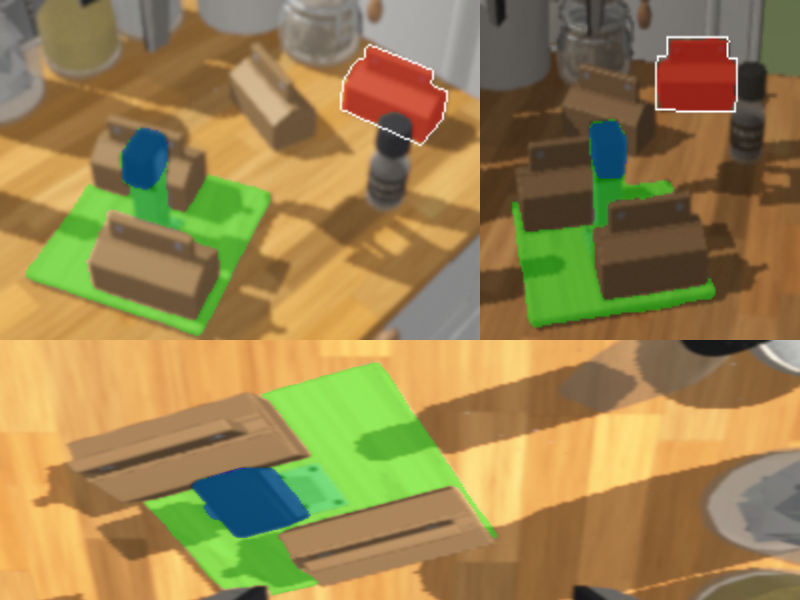

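```bash
cat >> h.py <<'E'
def fit2(vis,occ,views,p0):
    def cost(p):
        c=0
        for n,(C,m) in views.items():
            r=render(C,place(vis,p[0],p[1],p[2]/50))&~render(C,place(occ,p[0],p[1],p[2]/50))
            if n=="wrist": r[225:]=0; m=m.copy(); m[225:]=0
            c+=1-(r&m).sum()/max(1,(r|m).sum())
        return c/len(views)
    q=np.array([p0[0],p0[1],p0[2]*50])
    b=minimize(cost,q,method="Nelder-Mead",options=dict(initial_simplex=q+np.array([[0,0,0],[10,0,0],[0,10,0],[0,0,6]])))
    return np.r_[b.x[:2],b.x[2]/50],b.fun
E
python3 - <<'E'
from h import *
import pickle; M=pickle.load(open("m.pkl","rb"))
for ns in (["wrist"],["scene","side"],["wrist","scene","side"]):
    print(ns,fit2(BOARD[:2],BOARD[2:],{n:(M[n][0],M[n][3][0]["mask"]) for n in ns},(580,50,.4)))
V={}
for n,r in dict(scene=(301,158,50,60),side=(270,178,56,46)).items():
    g=np.zeros((400,640),np.uint8)
    cv2.grabCut(M[n][1][:,:,::-1].copy(),g,r,np.zeros((1,65)),np.zeros((1,65)),8,cv2.GC_INIT_WITH_RECT)
    V[n]=(M[n][0],(g==1)|(g==3))
    print(n,V[n][1].sum())
for ns in (["scene"],["side"],["scene","side"]):
    print(ns,fit(CART,{n:V[n] for n in ns},(600,-165,[-1.5,-1,-.5,0,.5,1])))
p,_=fit(CART,V,(600,-165,[-1.5,-1,-.5,0,.5,1]))
o=[]
for n,r in dict(scene=(281,138,90,90),side=(250,158,90,90)).items():
    im=M[n][1].copy(); 
    m=V[n][1]; im[m]=im[m]*.7+np.array([255,0,0])*.3
    cv2.drawContours(im,cv2.findContours(render(M[n][0],place(CART,*p)).astype(np.uint8),0,1)[0],-1,(255,255,255),1)
    o.append(cv2.resize(im[r[1]:r[1]+90,r[0]:r[0]+90],(400,400)))
cv2.imwrite("pics/c2.png",np.hstack(o)[:,:,::-1])
# obstacles: jar base
print("jar",toplane(M["scene"][0],[[350,170],[330,165],[312,152]],0), "grinder",toplane(M["scene"][0],[[384,243]],0))
E
```

```text
['wrist'] (array([576.69,  44.23,   0.41]), np.float64(0.2280871358597577))
['scene', 'side'] (array([579.4 ,  43.92,   0.41]), np.float64(0.30858000461787116))
['wrist', 'scene', 'side'] (array([578.  ,  44.27,   0.41]), np.float64(0.2889059176508441))
scene 434
side 1091
['scene'] (array([ 661.79, -193.46,   -0.69]), np.float64(0.6454545454545455))
['side'] (array([ 628.29, -225.18,   -0.46]), np.float64(0.4339509862522415))
['scene', 'side'] (array([ 627.14, -185.96,   -0.39]), np.float64(0.5952680911106631))
jar [[ 655.77 -301.98   -0.  ]
 [ 707.71 -280.54    0.  ]
 [ 783.35 -288.02    0.  ]] grinder [[ 432.56 -162.26    0.  ]]
```

View pics/c2.png

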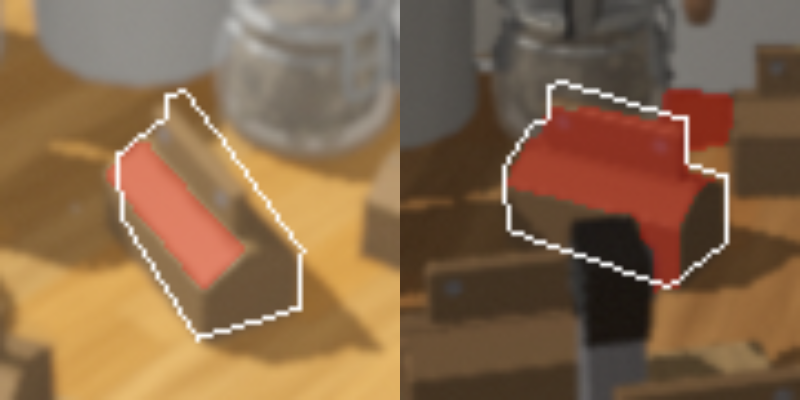

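```bash
cat >> h.py <<'E'
import json
def yaw():
    q=ctrl.get_state()["tool_rot"]; R=Ro.from_quat([q[1],q[2],q[3],q[0]]).as_matrix()
    return R,np.arctan2(R[1,1],R[0,1])
def go(target,ang,n=None,grip=1,dec=2):
    """rows to bring the TCP to target, tool y at world angle ang, tool pointing down"""
    R0,y0=yaw(); p=np.array(ctrl.get_state()["tool_pos"],float); t=np.array(target,float)
    Rt=np.c_[[-np.sin(ang),np.cos(ang),0],[np.cos(ang),np.sin(ang),0],[0,0,-1]]
    rv=Ro.from_matrix(R0.T@Rt).as_rotvec(); d=t-p
    need=max(np.linalg.norm(rv)/np.radians(4),np.abs(d).max()*1.25/20); n=n or int(np.ceil(need+.01))
    out=[];R=R0
    for i in range(n):
        v=R.T@(d/n)/20; w=rv/n/np.radians(4)
        out.append({k:float(round(a,dec)) for k,a in zip(("x","y","z","rx","ry","rz"),np.r_[v,w]) if abs(a)>=.005}|{"grip":grip})
        R=R@Ro.from_rotvec(rv/n).as_matrix()
    for i in range(0,n,8): print(json.dumps(out[i:i+8]))
E
python3 - <<'E'
from h import *
go((622,-188,215),1.12,16)
c=cam("scene"); print(proj(c,[[656,-302,0],[656,-330,100],[656,-330,120],[656,-330,140]]))
E
```

```text
[{"x": -0.59, "y": -0.09, "z": -0.07, "rz": -1.0, "grip": 1}, {"x": -0.58, "y": -0.13, "z": -0.07, "rz": -1.0, "grip": 1}, {"x": -0.57, "y": -0.17, "z": -0.07, "rz": -1.0, "grip": 1}, {"x": -0.56, "y": -0.21, "z": -0.07, "rz": -1.0, "grip": 1}, {"x": -0.54, "y": -0.25, "z": -0.07, "rz": -1.0, "grip": 1}, {"x": -0.52, "y": -0.28, "z": -0.07, "rz": -1.0, "grip": 1}, {"x": -0.5, "y": -0.32, "z": -0.07, "rz": -1.0, "grip": 1}, {"x": -0.48, "y": -0.35, "z": -0.07, "rz": -1.0, "grip": 1}]
[{"x": -0.45, "y": -0.39, "z": -0.07, "rz": -1.0, "grip": 1}, {"x": -0.42, "y": -0.42, "z": -0.07, "rz": -1.0, "grip": 1}, {"x": -0.39, "y": -0.45, "z": -0.07, "rz": -1.0, "grip": 1}, {"x": -0.36, "y": -0.47, "z": -0.07, "rz": -1.0, "grip": 1}, {"x": -0.33, "y": -0.5, "z": -0.07, "rz": -1.0, "grip": 1}, {"x": -0.29, "y": -0.52, "z": -0.07, "rz": -1.0, "grip": 1}, {"x": -0.25, "y": -0.54, "z": -0.07, "rz": -1.0, "grip": 1}, {"x": -0.22, "y": -0.55, "z": -0.07, "rz": -1.0, "grip": 1}]
[[349.94 169.96]
 [359.33 133.36]
 [359.85 126.47]
 [360.37 119.39]]
```

play_rows([
  {"x": -0.59, "y": -0.09, "z": -0.07, "rz": -1.0, "grip": 1},
  {"x": -0.58, "y": -0.13, "z": -0.07, "rz": -1.0, "grip": 1},
  {"x": -0.57, "y": -0.17, "z": -0.07, "rz": -1.0, "grip": 1},
  {"x": -0.56, "y": -0.21, "z": -0.07, "rz": -1.0, "grip": 1},
  {"x": -0.54, "y": -0.25, "z": -0.07, "rz": -1.0, "grip": 1},
  {"x": -0.52, "y": -0.28, "z": -0.07, "rz": -1.0, "grip": 1},
  {"x": -0.5, "y": -0.32, "z": -0.07, "rz": -1.0, "grip": 1},
  {"x": -0.48, "y": -0.35, "z": -0.07, "rz": -1.0, "grip": 1},
])

```text
invalid input at $.series[0]: expected keys grip, x, y, z, rx, ry, rz
```

play_rows([
  {"x": -0.45, "y": -0.39, "z": -0.07, "rz": -1.0, "grip": 1},
  {"x": -0.42, "y": -0.42, "z": -0.07, "rz": -1.0, "grip": 1},
  {"x": -0.39, "y": -0.45, "z": -0.07, "rz": -1.0, "grip": 1},
  {"x": -0.36, "y": -0.47, "z": -0.07, "rz": -1.0, "grip": 1},
  {"x": -0.33, "y": -0.5, "z": -0.07, "rz": -1.0, "grip": 1},
  {"x": -0.29, "y": -0.52, "z": -0.07, "rz": -1.0, "grip": 1},
  {"x": -0.25, "y": -0.54, "z": -0.07, "rz": -1.0, "grip": 1},
  {"x": -0.22, "y": -0.55, "z": -0.07, "rz": -1.0, "grip": 1},
])

```text
invalid input at $.series[0]: expected keys grip, x, y, z, rx, ry, rz
```

```bash
cat > look.py <<'E'
from h import *
import sys
# usage: look.py out x y a
p0=list(map(float,sys.argv[2:5])); C=cam("wrist"); im=camera("wrist")
L=nets.silhouettes("wrist","carton_1_mid")
s=ctrl.get_state(); print("t",s["t"],np.array(s["tool_pos"]),yaw()[1])
valid=np.zeros((400,640),bool); valid[:215]=1; valid[215:265,245:395]=1
o=im.copy(); bests=[]
for d in L:
    m=d["mask"]
    if m.sum()<300: continue
    ys,xs=np.nonzero(m); c=toplane(C,[xs.mean(),ys.mean()],45)[0]
    p,f=fit(CART,{"wrist":(C,m)},(c[0],c[1],[p0[2],p0[2]+.5,p0[2]-.5]),{"wrist":valid}); print(round(d["confidence"],2),m.sum(),c,p,f)
    cv2.drawContours(o,cv2.findContours(m.astype(np.uint8),0,1)[0],-1,(255,0,0),1)
    for h in place(CART,*p): cv2.polylines(o,[cv2.convexHull(proj(C,h).astype(np.int32))],True,(0,255,0),1)
cv2.imwrite(sys.argv[1],o[:,:,::-1])
E
python3 look.py pics/w2.png 622 -188 -.45
```

```text
t 1.45 [649.99  -0.04 191.8 ] -8.99492547569239e-05
0.72 757 [ 543.77 -225.71   45.  ] [ 543.77 -225.71   -0.45] 1.0
0.32 14600 [588.27  58.82  45.  ] [621.05  94.31  -1.14] 0.5530933865528869
0.23 2575 [554.09  38.53  45.  ] [567.99  18.18  -0.86] 0.5784297656121947
```

View pics/w2.png

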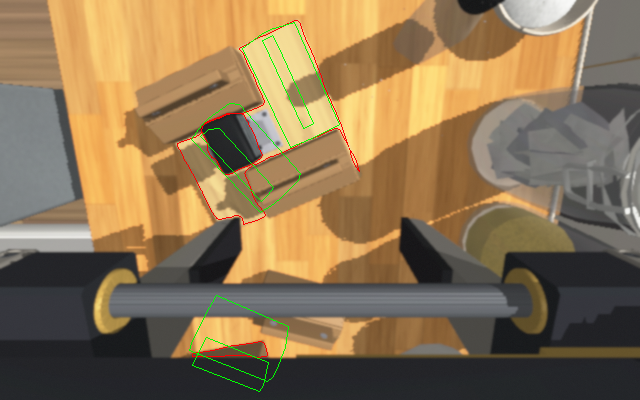

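```bash
sed -i 's/ if abs(a)>=.005}|/}|/' h.py; sed -i 's/float(round(a,dec))/round(float(a),dec)+0.0/' h.py; python3 -c "
from h import *
go((622,-188,215),1.12,16)"
```

```text
[{"x": -0.59, "y": -0.09, "z": -0.07, "rx": 0.0, "ry": 0.0, "rz": -1.0, "grip": 1}, {"x": -0.58, "y": -0.13, "z": -0.07, "rx": 0.0, "ry": 0.0, "rz": -1.0, "grip": 1}, {"x": -0.57, "y": -0.17, "z": -0.07, "rx": 0.0, "ry": 0.0, "rz": -1.0, "grip": 1}, {"x": -0.56, "y": -0.21, "z": -0.07, "rx": 0.0, "ry": 0.0, "rz": -1.0, "grip": 1}, {"x": -0.54, "y": -0.25, "z": -0.07, "rx": 0.0, "ry": 0.0, "rz": -1.0, "grip": 1}, {"x": -0.52, "y": -0.28, "z": -0.07, "rx": 0.0, "ry": 0.0, "rz": -1.0, "grip": 1}, {"x": -0.5, "y": -0.32, "z": -0.07, "rx": 0.0, "ry": 0.0, "rz": -1.0, "grip": 1}, {"x": -0.48, "y": -0.35, "z": -0.07, "rx": 0.0, "ry": 0.0, "rz": -1.0, "grip": 1}]
[{"x": -0.45, "y": -0.39, "z": -0.07, "rx": 0.0, "ry": 0.0, "rz": -1.0, "grip": 1}, {"x": -0.42, "y": -0.42, "z": -0.07, "rx": 0.0, "ry": 0.0, "rz": -1.0, "grip": 1}, {"x": -0.39, "y": -0.45, "z": -0.07, "rx": 0.0, "ry": 0.0, "rz": -1.0, "grip": 1}, {"x": -0.36, "y": -0.47, "z": -0.07, "rx": 0.0, "ry": 0.0, "rz": -1.0, "grip": 1}, {"x": -0.33, "y": -0.5, "z": -0.07, "rx": 0.0, "ry": 0.0, "rz": -1.0, "grip": 1}, {"x": -0.29, "y": -0.52, "z": -0.07, "rx": 0.0, "ry": 0.0, "rz": -1.0, "grip": 1}, {"x": -0.25, "y": -0.54, "z": -0.07, "rx": 0.0, "ry": 0.0, "rz": -1.0, "grip": 1}, {"x": -0.22, "y": -0.55, "z": -0.07, "rx": 0.0, "ry": 0.0, "rz": -1.0, "grip": 1}]
```

play_rows([
  {"x": -0.59, "y": -0.09, "z": -0.07, "rx": 0, "ry": 0, "rz": -1.0, "grip": 1},
  {"x": -0.58, "y": -0.13, "z": -0.07, "rx": 0, "ry": 0, "rz": -1.0, "grip": 1},
  {"x": -0.57, "y": -0.17, "z": -0.07, "rx": 0, "ry": 0, "rz": -1.0, "grip": 1},
  {"x": -0.56, "y": -0.21, "z": -0.07, "rx": 0, "ry": 0, "rz": -1.0, "grip": 1},
  {"x": -0.54, "y": -0.25, "z": -0.07, "rx": 0, "ry": 0, "rz": -1.0, "grip": 1},
  {"x": -0.52, "y": -0.28, "z": -0.07, "rx": 0, "ry": 0, "rz": -1.0, "grip": 1},
  {"x": -0.5, "y": -0.32, "z": -0.07, "rx": 0, "ry": 0, "rz": -1.0, "grip": 1},
  {"x": -0.48, "y": -0.35, "z": -0.07, "rx": 0, "ry": 0, "rz": -1.0, "grip": 1},
])

```text
t: 2.45
tool_pos: [635.8, -94.5, 203.1]
tool_rot: [0.0, 0.484, 0.875, -0.0]
contact_force: [-0.8, 0.2, -1.0]
finger_gap: 1.001
finger_force: 0.0
```

play_rows([
  {"x": -0.45, "y": -0.39, "z": -0.07, "rx": 0, "ry": 0, "rz": -1.0, "grip": 1},
  {"x": -0.42, "y": -0.42, "z": -0.07, "rx": 0, "ry": 0, "rz": -1.0, "grip": 1},
  {"x": -0.39, "y": -0.45, "z": -0.07, "rx": 0, "ry": 0, "rz": -1.0, "grip": 1},
  {"x": -0.36, "y": -0.47, "z": -0.07, "rx": 0, "ry": 0, "rz": -1.0, "grip": 1},
  {"x": -0.33, "y": -0.5, "z": -0.07, "rx": 0, "ry": 0, "rz": -1.0, "grip": 1},
  {"x": -0.29, "y": -0.52, "z": -0.07, "rx": 0, "ry": 0, "rz": -1.0, "grip": 1},
  {"x": -0.25, "y": -0.54, "z": -0.07, "rx": 0, "ry": 0, "rz": -1.0, "grip": 1},
  {"x": -0.22, "y": -0.55, "z": -0.07, "rx": 0, "ry": 0, "rz": -1.0, "grip": 1},
])

```text
t: 3.45
tool_pos: [621.2, -188.6, 214.3]
tool_rot: [0.0, 0.224, 0.975, -0.0]
contact_force: [0.6, 0.6, -0.3]
finger_gap: 1.0
finger_force: 0.0
```

```bash
python3 look.py pics/w3.png 622 -188 -.45
```

```text
t 3.55 [ 620.99 -190.09  214.27] 1.1145696632647857
0.87 5727 [ 519.37 -279.03   45.  ] [ 523.58 -284.18    0.19] 0.03629917271652883
0.22 16021 [575.58  30.34  45.  ] [583.78  75.3   -2.36] 0.5566569715676382
```

View pics/w3.png

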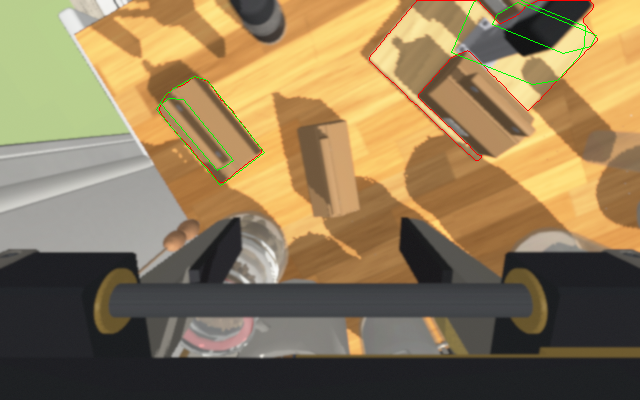

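```bash
python3 - <<'E'
from h import *
C=cam("wrist"); im=camera("wrist")
P=np.array([(300,128),(331,122),(346,120),(359,208),(333,216),(315,218)])
a=np.zeros((400,640),np.uint8); cv2.fillConvexPoly(a,P,1)
g=np.full((400,640),0,np.uint8); g[cv2.dilate(a,np.ones((15,15)))>0]=2; g[a>0]=3; g[cv2.erode(a,np.ones((11,11)))>0]=1
cv2.grabCut(im[:,:,::-1].copy(),g,None,np.zeros((1,65)),np.zeros((1,65)),6,cv2.GC_INIT_WITH_MASK)
m=((g==1)|(g==3)); m2=a>0
o=im.copy()
for mm,col in((m,(255,0,0)),(m2,(0,255,0))):
    p,f=fit(CART,{"wrist":(C,mm)},(620,-190,[-.45,-.2])); print(mm.sum(),p,f)
    for h in place(CART,*p): cv2.polylines(o,[cv2.convexHull(proj(C,h).astype(np.int32))],True,col,1)
cv2.imwrite("pics/c2b.png",cv2.resize(o[90:240,260:420],(640,600))[:,:,::-1])
B=nets.silhouettes("wrist","board")[0]
print(fit2(BOARD[:2],BOARD[2:],{"wrist":(C,B["mask"])},(578,44,.41)))
E
```

```text
4494 [ 623.66 -176.99   -0.29] 0.06316447779862411
4333 [ 624.44 -178.22   -0.29] 0.09502923976608191
(array([575.8 ,  45.22,   0.41]), np.float64(0.25052243392747386))
```

View pics/c2b.png

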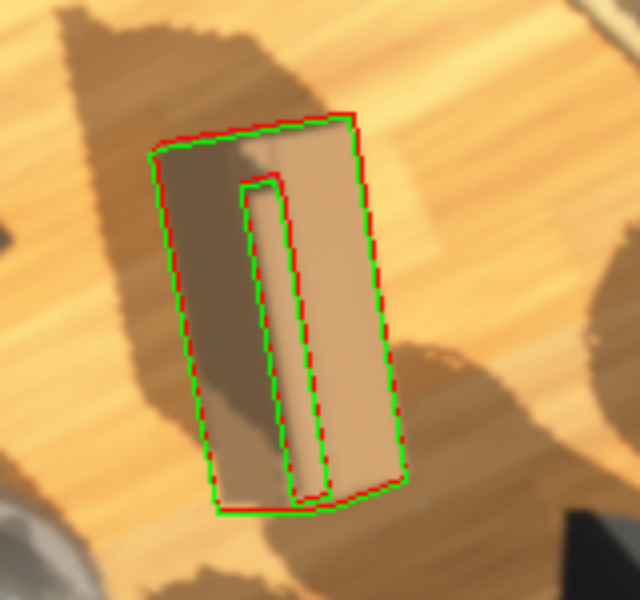

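```bash
python3 -c "
from h import *
go((624,-177.5,61),1.28,10)"
```

```text
[{"x": 0.01, "y": 0.05, "z": 0.77, "rx": 0.0, "ry": 0.0, "rz": -0.24, "grip": 1}, {"x": 0.01, "y": 0.05, "z": 0.77, "rx": 0.0, "ry": 0.0, "rz": -0.24, "grip": 1}, {"x": 0.01, "y": 0.05, "z": 0.77, "rx": 0.0, "ry": 0.0, "rz": -0.24, "grip": 1}, {"x": 0.01, "y": 0.05, "z": 0.77, "rx": 0.0, "ry": 0.0, "rz": -0.24, "grip": 1}, {"x": 0.01, "y": 0.05, "z": 0.77, "rx": 0.0, "ry": 0.0, "rz": -0.24, "grip": 1}, {"x": 0.01, "y": 0.05, "z": 0.77, "rx": 0.0, "ry": 0.0, "rz": -0.24, "grip": 1}, {"x": 0.01, "y": 0.05, "z": 0.77, "rx": 0.0, "ry": 0.0, "rz": -0.24, "grip": 1}, {"x": 0.0, "y": 0.05, "z": 0.77, "rx": 0.0, "ry": 0.0, "rz": -0.24, "grip": 1}]
[{"x": 0.0, "y": 0.05, "z": 0.77, "rx": 0.0, "ry": 0.0, "rz": -0.24, "grip": 1}, {"x": 0.0, "y": 0.05, "z": 0.77, "rx": 0.0, "ry": 0.0, "rz": -0.24, "grip": 1}]
```

play_rows([
  {"x": 0.01, "y": 0.05, "z": 0.77, "rx": 0.0, "ry": 0.0, "rz": -0.24, "grip": 1},
  {"x": 0.01, "y": 0.05, "z": 0.77, "rx": 0.0, "ry": 0.0, "rz": -0.24, "grip": 1},
  {"x": 0.01, "y": 0.05, "z": 0.77, "rx": 0.0, "ry": 0.0, "rz": -0.24, "grip": 1},
  {"x": 0.01, "y": 0.05, "z": 0.77, "rx": 0.0, "ry": 0.0, "rz": -0.24, "grip": 1},
  {"x": 0.01, "y": 0.05, "z": 0.77, "rx": 0.0, "ry": 0.0, "rz": -0.24, "grip": 1},
  {"x": 0.01, "y": 0.05, "z": 0.77, "rx": 0.0, "ry": 0.0, "rz": -0.24, "grip": 1},
  {"x": 0.01, "y": 0.05, "z": 0.77, "rx": 0.0, "ry": 0.0, "rz": -0.24, "grip": 1},
  {"x": 0.0, "y": 0.05, "z": 0.77, "rx": 0.0, "ry": 0.0, "rz": -0.24, "grip": 1},
])

```text
t: 4.65
tool_pos: [623.1, -180.3, 90.0]
tool_rot: [0.0, 0.159, 0.987, -0.0]
contact_force: [-0.8, -1.1, -0.5]
finger_gap: 0.998
finger_force: 0.0
```

play_rows([
  {"x": 0.0, "y": 0.05, "z": 0.77, "rx": 0.0, "ry": 0.0, "rz": -0.24, "grip": 1},
  {"x": 0.0, "y": 0.05, "z": 0.77, "rx": 0.0, "ry": 0.0, "rz": -0.24, "grip": 1},
  {"x": 0, "y": 0, "z": 0, "rx": 0, "ry": 0, "rz": 0, "grip": -1},
  {"x": 0, "y": 0, "z": 0, "rx": 0, "ry": 0, "rz": 0, "grip": -1},
  {"x": 0, "y": 0, "z": 0, "rx": 0, "ry": 0, "rz": 0, "grip": -1},
  {"x": 0, "y": 0, "z": 0, "rx": 0, "ry": 0, "rz": 0, "grip": -1},
  {"x": 0, "y": 0, "z": 0, "rx": 0, "ry": 0, "rz": 0, "grip": -1},
  {"x": 0, "y": 0, "z": 0, "rx": 0, "ry": 0, "rz": 0, "grip": -1},
], newtons=12)

```text
t: 5.65
tool_pos: [623.7, -178.4, 60.3]
tool_rot: [0.0, 0.143, 0.99, -0.0]
contact_force: [0.1, -0.7, -0.2]
finger_gap: 0.372
finger_force: 0.0
```

play_rows([
  {"x": 0, "y": 0, "z": 0, "rx": 0, "ry": 0, "rz": 0, "grip": -1},
  {"x": 0, "y": 0, "z": 0, "rx": 0, "ry": 0, "rz": 0, "grip": -1},
  {"x": 0, "y": 0, "z": 0, "rx": 0, "ry": 0, "rz": 0, "grip": -1},
  {"x": 0, "y": 0, "z": 0, "rx": 0, "ry": 0, "rz": 0, "grip": -1},
  {"x": 0, "y": 0, "z": 0, "rx": 0, "ry": 0, "rz": 0, "grip": -1},
])

```text
t: 6.28
tool_pos: [623.7, -178.3, 60.1]
tool_rot: [-0.0, 0.143, 0.99, -0.0]
contact_force: [0.4, -0.5, -0.7]
finger_gap: 0.099
finger_force: 12.0
```

play_rows([
  {"x": 0, "y": 0, "z": -0.4, "rx": 0, "ry": 0, "rz": 0, "grip": -1},
  {"x": 0, "y": 0, "z": -1, "rx": 0, "ry": 0, "rz": 0, "grip": -1},
  {"x": 0, "y": 0, "z": -1, "rx": 0, "ry": 0, "rz": 0, "grip": -1},
  {"x": 0, "y": 0, "z": -1, "rx": 0, "ry": 0, "rz": 0, "grip": -1},
  {"x": 0, "y": 0, "z": -1, "rx": 0, "ry": 0, "rz": 0, "grip": -1},
  {"x": 0, "y": 0, "z": -1, "rx": 0, "ry": 0, "rz": 0, "grip": -1},
  {"x": 0, "y": 0, "z": -1, "rx": 0, "ry": 0, "rz": 0, "grip": -1},
  {"x": 0, "y": 0, "z": -1, "rx": 0, "ry": 0, "rz": 0, "grip": -1},
])

```text
t: 7.28
tool_pos: [623.7, -178.3, 209.5]
tool_rot: [0.0, 0.143, 0.99, -0.0]
contact_force: [-0.5, -0.5, -0.5]
finger_gap: 0.098
finger_force: 12.0
```

```bash
python3 -c "
from h import *
print(ctrl.get_state()['finger_gap'],ctrl.get_state()['finger_force'])
b=np.array([577,44.5]);a=.41
q=b+[59*np.cos(a)-33*np.sin(a),59*np.sin(a)+33*np.cos(a)];print(q)
go((q[0]+5,q[1],225),a,18,grip=-1)"
```

```text
0.09817279797813848 11.997803002595901
[617.96  98.28]
[{"x": 0.22, "y": 0.74, "z": -0.04, "rx": 0.0, "ry": 0.0, "rz": 0.7, "grip": -1}, {"x": 0.25, "y": 0.73, "z": -0.04, "rx": 0.0, "ry": 0.0, "rz": 0.7, "grip": -1}, {"x": 0.29, "y": 0.71, "z": -0.04, "rx": 0.0, "ry": 0.0, "rz": 0.7, "grip": -1}, {"x": 0.32, "y": 0.7, "z": -0.04, "rx": 0.0, "ry": 0.0, "rz": 0.7, "grip": -1}, {"x": 0.36, "y": 0.68, "z": -0.04, "rx": 0.0, "ry": 0.0, "rz": 0.7, "grip": -1}, {"x": 0.39, "y": 0.66, "z": -0.04, "rx": 0.0, "ry": 0.0, "rz": 0.7, "grip": -1}, {"x": 0.42, "y": 0.64, "z": -0.04, "rx": 0.0, "ry": 0.0, "rz": 0.7, "grip": -1}, {"x": 0.45, "y": 0.62, "z": -0.04, "rx": 0.0, "ry": 0.0, "rz": 0.7, "grip": -1}]
[{"x": 0.48, "y": 0.6, "z": -0.04, "rx": 0.0, "ry": 0.0, "rz": 0.7, "grip": -1}, {"x": 0.51, "y": 0.57, "z": -0.04, "rx": 0.0, "ry": 0.0, "rz": 0.7, "grip": -1}, {"x": 0.54, "y": 0.55, "z": -0.04, "rx": 0.0, "ry": 0.0, "rz": 0.7, "grip": -1}, {"x": 0.56, "y": 0.52, "z": -0.04, "rx": 0.0, "ry": 0.0, "rz": 0.7, "grip": -1}, {"x": 0.59, "y": 0.49, "z": -0.04, "rx": 0.0, "ry": 0.0, "rz": 0.7, "grip": -1}, {"x": 0.61, "y": 0.47, "z": -0.04, "rx": 0.0, "ry": 0.0, "rz": 0.7, "grip": -1}, {"x": 0.63, "y": 0.43, "z": -0.04, "rx": 0.0, "ry": 0.0, "rz": 0.7, "grip": -1}, {"x": 0.65, "y": 0.4, "z": -0.04, "rx": 0.0, "ry": 0.0, "rz": 0.7, "grip": -1}]
[{"x": 0.67, "y": 0.37, "z": -0.04, "rx": 0.0, "ry": 0.0, "rz": 0.7, "grip": -1}, {"x": 0.69, "y": 0.34, "z": -0.04, "rx": 0.0, "ry": 0.0, "rz": 0.7, "grip": -1}]
```

play_rows([
  {"x": 0.22, "y": 0.74, "z": -0.04, "rx": 0.0, "ry": 0.0, "rz": 0.7, "grip": -1},
  {"x": 0.25, "y": 0.73, "z": -0.04, "rx": 0.0, "ry": 0.0, "rz": 0.7, "grip": -1},
  {"x": 0.29, "y": 0.71, "z": -0.04, "rx": 0.0, "ry": 0.0, "rz": 0.7, "grip": -1},
  {"x": 0.32, "y": 0.7, "z": -0.04, "rx": 0.0, "ry": 0.0, "rz": 0.7, "grip": -1},
  {"x": 0.36, "y": 0.68, "z": -0.04, "rx": 0.0, "ry": 0.0, "rz": 0.7, "grip": -1},
  {"x": 0.39, "y": 0.66, "z": -0.04, "rx": 0.0, "ry": 0.0, "rz": 0.7, "grip": -1},
  {"x": 0.42, "y": 0.64, "z": -0.04, "rx": 0.0, "ry": 0.0, "rz": 0.7, "grip": -1},
  {"x": 0.45, "y": 0.62, "z": -0.04, "rx": 0.0, "ry": 0.0, "rz": 0.7, "grip": -1},
])

```text
t: 8.28
tool_pos: [623.6, -54.9, 215.2]
tool_rot: [-0.0, 0.333, 0.943, 0.0]
contact_force: [0.3, -0.3, -1.5]
finger_gap: 0.103
finger_force: 12.0
```

```bash
cat > lb.py <<'E'
from h import *
import sys
C=cam("wrist"); im=camera("wrist")
m=nets.silhouettes("wrist","board")[0]["mask"]
p,f=fit2(BOARD[:2],BOARD[2:],{"wrist":(C,m)},(577,44.5,.41)); print("board",p,f)
g=nets.silhouettes("wrist","grip")
o=im.copy(); o[m]=o[m]*.7+np.array([0,76,0])
for h in place(BOARD,*p): cv2.polylines(o,[cv2.convexHull(proj(C,h).astype(np.int32))],True,(255,0,0),1)
cv2.imwrite(sys.argv[1],o[:,:,::-1]); np.save("last.npy",im)
E
python3 lb.py pics/b1.png
```

```text
board [577.    44.5    0.41] 0.22635392829900836
```

View pics/b1.png

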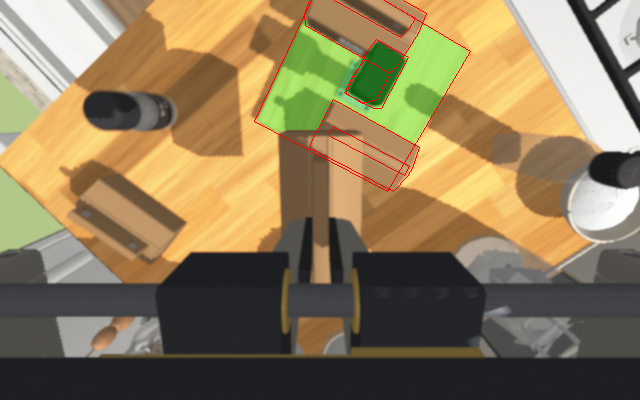

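```bash
python3 - <<'E'
from h import *
C=cam("wrist"); im=camera("wrist")
def mask(k):
    L=nets.silhouettes("wrist",k); return L[0]["mask"] if L else np.zeros((400,640),bool)
m=mask("board")|mask("grip")
val=np.ones((400,640),bool); val[205:]=0; val[125:,270:372]=0
best=[]
for dx,dy,da in ((0,0,0),(3,0,.02),(0,3,-.02),(-3,-2,.01)):
    def cost(p):
        A=(p[0],p[1],p[2]/100)
        r=(render(C,place(BOARD[:2],*A))&~render(C,place(BOARD[3:],*A)))|render(C,place(BOARD[2:3],*A))
        return 1-(r&m&val).sum()/((r|m)&val).sum()
    q=np.array([577+dx,44.5+dy,41+100*da])
    b=minimize(cost,q,method="Nelder-Mead",options=dict(initial_simplex=q+np.array([[0,0,0],[6,0,0],[0,6,0],[0,0,5]])))
    print(b.x,b.fun,cost(q))
E
```

```text
[576.69  43.68  42.06] 0.0378168164141075 0.044502095390141716
[576.86  43.61  42.03] 0.038458961474036824 0.07932422622582991
[576.6   43.67  41.88] 0.03773458445040212 0.09332302139726734
[576.41  43.56  41.69] 0.038250267952840256 0.07446669284125118
```

```bash
python3 -c "
from h import *
go((617,98,222),.42,10,grip=-1)"
```

```text
[{"x": 0.51, "y": 0.58, "z": -0.04, "rx": 0.0, "ry": 0.0, "rz": 0.68, "grip": -1}, {"x": 0.54, "y": 0.56, "z": -0.04, "rx": 0.0, "ry": 0.0, "rz": 0.68, "grip": -1}, {"x": 0.56, "y": 0.53, "z": -0.04, "rx": 0.0, "ry": 0.0, "rz": 0.68, "grip": -1}, {"x": 0.59, "y": 0.5, "z": -0.04, "rx": 0.0, "ry": 0.0, "rz": 0.68, "grip": -1}, {"x": 0.61, "y": 0.47, "z": -0.04, "rx": 0.0, "ry": 0.0, "rz": 0.68, "grip": -1}, {"x": 0.63, "y": 0.45, "z": -0.04, "rx": 0.0, "ry": 0.0, "rz": 0.68, "grip": -1}, {"x": 0.65, "y": 0.42, "z": -0.04, "rx": 0.0, "ry": 0.0, "rz": 0.68, "grip": -1}, {"x": 0.67, "y": 0.38, "z": -0.04, "rx": 0.0, "ry": 0.0, "rz": 0.68, "grip": -1}]
[{"x": 0.69, "y": 0.35, "z": -0.04, "rx": 0.0, "ry": 0.0, "rz": 0.68, "grip": -1}, {"x": 0.7, "y": 0.32, "z": -0.04, "rx": 0.0, "ry": 0.0, "rz": 0.68, "grip": -1}]
```

play_rows([
  {"x": 0.51, "y": 0.58, "z": -0.04, "rx": 0.0, "ry": 0.0, "rz": 0.68, "grip": -1},
  {"x": 0.54, "y": 0.56, "z": -0.04, "rx": 0.0, "ry": 0.0, "rz": 0.68, "grip": -1},
  {"x": 0.56, "y": 0.53, "z": -0.04, "rx": 0.0, "ry": 0.0, "rz": 0.68, "grip": -1},
  {"x": 0.59, "y": 0.5, "z": -0.04, "rx": 0.0, "ry": 0.0, "rz": 0.68, "grip": -1},
  {"x": 0.61, "y": 0.47, "z": -0.04, "rx": 0.0, "ry": 0.0, "rz": 0.68, "grip": -1},
  {"x": 0.63, "y": 0.45, "z": -0.04, "rx": 0.0, "ry": 0.0, "rz": 0.68, "grip": -1},
  {"x": 0.65, "y": 0.42, "z": -0.04, "rx": 0.0, "ry": 0.0, "rz": 0.68, "grip": -1},
  {"x": 0.67, "y": 0.38, "z": -0.04, "rx": 0.0, "ry": 0.0, "rz": 0.68, "grip": -1},
])

```text
t: 9.57
tool_pos: [618.5, 67.5, 221.0]
tool_rot: [0.0, 0.505, 0.863, -0.0]
contact_force: [-0.2, -0.7, -0.7]
finger_gap: 0.101
finger_force: 12.0
```

play_rows([
  {"x": 0.69, "y": 0.35, "z": -0.04, "rx": 0.0, "ry": 0.0, "rz": 0.68, "grip": -1},
  {"x": 0.7, "y": 0.32, "z": -0.04, "rx": 0.0, "ry": 0.0, "rz": 0.68, "grip": -1},
  {"x": 0, "y": 0, "z": 0, "rx": 0.0, "ry": 0.0, "rz": 0, "grip": -1},
  {"x": 0, "y": 0, "z": 0, "rx": 0.0, "ry": 0.0, "rz": 0, "grip": -1},
])

```text
t: 10.07
tool_pos: [617.3, 97.5, 222.5]
tool_rot: [0.0, 0.545, 0.839, -0.0]
contact_force: [-0.2, 0.2, -0.8]
finger_gap: 0.102
finger_force: 12.0
```

```bash
python3 -c "
from h import *
print(yaw()[1],ctrl.get_state()['tool_pos'])
go((617,98,90),.42,8,grip=-1)"
```

```text
0.4183787212693537 [617.28  97.55 222.48]
[{"x": 0.0, "y": 0.0, "z": 0.83, "rx": 0.0, "ry": 0.0, "rz": 0.0, "grip": -1}, {"x": 0.0, "y": 0.0, "z": 0.83, "rx": 0.0, "ry": 0.0, "rz": 0.0, "grip": -1}, {"x": 0.0, "y": 0.0, "z": 0.83, "rx": 0.0, "ry": 0.0, "rz": 0.0, "grip": -1}, {"x": 0.0, "y": 0.0, "z": 0.83, "rx": 0.0, "ry": 0.0, "rz": 0.0, "grip": -1}, {"x": 0.0, "y": 0.0, "z": 0.83, "rx": 0.0, "ry": 0.0, "rz": 0.0, "grip": -1}, {"x": 0.0, "y": 0.0, "z": 0.83, "rx": 0.0, "ry": 0.0, "rz": 0.0, "grip": -1}, {"x": 0.0, "y": 0.0, "z": 0.83, "rx": 0.0, "ry": 0.0, "rz": 0.0, "grip": -1}, {"x": 0.0, "y": 0.0, "z": 0.83, "rx": 0.0, "ry": 0.0, "rz": 0.0, "grip": -1}]
```

play_rows([
  {"x": 0, "y": 0.02, "z": 0.83, "rx": 0.0, "ry": 0.0, "rz": 0, "grip": -1},
  {"x": 0.0, "y": 0.0, "z": 0.83, "rx": 0.0, "ry": 0.0, "rz": 0.0, "grip": -1},
  {"x": 0.0, "y": 0.0, "z": 0.83, "rx": 0.0, "ry": 0.0, "rz": 0.0, "grip": -1},
  {"x": 0.0, "y": 0.0, "z": 0.83, "rx": 0.0, "ry": 0.0, "rz": 0.0, "grip": -1},
  {"x": 0.0, "y": 0.0, "z": 0.83, "rx": 0.0, "ry": 0.0, "rz": 0.0, "grip": -1},
  {"x": 0.0, "y": 0.0, "z": 0.83, "rx": 0.0, "ry": 0.0, "rz": 0.0, "grip": -1},
  {"x": 0.0, "y": 0.0, "z": 0.83, "rx": 0.0, "ry": 0.0, "rz": 0.0, "grip": -1},
  {"x": 0.0, "y": 0.0, "z": 0.83, "rx": 0.0, "ry": 0.0, "rz": 0.0, "grip": -1},
])

```text
t: 11.08
tool_pos: [617.5, 99.2, 88.7]
tool_rot: [0.0, 0.545, 0.839, 0.0]
contact_force: [-0.1, -0.5, -0.1]
finger_gap: 0.101
finger_force: 12.0
```

play_rows([
  {"x": 0, "y": 0, "z": 0.35, "rx": 0, "ry": 0, "rz": 0, "grip": -1},
  {"x": 0, "y": 0, "z": 0.25, "rx": 0, "ry": 0, "rz": 0, "grip": -1},
  {"x": 0, "y": 0, "z": 0.1, "rx": 0, "ry": 0, "rz": 0, "grip": -1},
  {"x": 0, "y": 0, "z": 0.05, "rx": 0, "ry": 0, "rz": 0, "grip": -1},
  {"x": 0, "y": 0, "z": 0, "rx": 0, "ry": 0, "rz": 0, "grip": -1},
])

```text
t: 11.7
tool_pos: [617.7, 99.2, 75.1]
tool_rot: [0.0, 0.545, 0.839, 0.0]
contact_force: [-1.4, 0.2, 0.2]
finger_gap: 0.101
finger_force: 12.0
```

play_rows([
  {"x": -0.03, "y": 0, "z": 0.05, "rx": 0, "ry": 0, "rz": 0, "grip": -1},
  {"x": 0, "y": 0, "z": 0, "rx": 0, "ry": 0, "rz": 0, "grip": -0.3},
  {"x": 0, "y": 0, "z": 0, "rx": 0, "ry": 0, "rz": 0, "grip": -0.3},
  {"x": 0, "y": 0, "z": 0, "rx": 0, "ry": 0, "rz": 0, "grip": -0.3},
  {"x": 0, "y": 0, "z": -0.3, "rx": 0, "ry": 0, "rz": 0, "grip": -0.3},
  {"x": 0, "y": 0, "z": -0.7, "rx": 0, "ry": 0, "rz": 0, "grip": -0.3},
  {"x": 0, "y": 0, "z": -1, "rx": 0, "ry": 0, "rz": 0, "grip": -0.3},
  {"x": 0, "y": 0, "z": -1, "rx": 0, "ry": 0, "rz": 0, "grip": -0.3},
])

```text
t: 12.7
tool_pos: [618.2, 98.7, 135.9]
tool_rot: [0.001, 0.545, 0.839, 0.0]
contact_force: [0.4, 0.8, 0.7]
finger_gap: 0.352
finger_force: 0.0
```

play_rows([
  {"x": 0, "y": 0, "z": -1, "rx": 0, "ry": 0, "rz": 0, "grip": 0},
  {"x": 0, "y": 0, "z": -1, "rx": 0, "ry": 0, "rz": 0, "grip": 1},
  {"x": 0, "y": 0, "z": -1, "rx": 0, "ry": 0, "rz": 0, "grip": 1},
  {"x": 0, "y": 0, "z": -1, "rx": 0, "ry": 0, "rz": 0, "grip": 1},
])

```text
t: 13.2
tool_pos: [617.9, 98.6, 216.1]
tool_rot: [0.001, 0.545, 0.839, 0.001]
contact_force: [-0.1, 0.5, 1.0]
finger_gap: 0.765
finger_force: 0.0
```

```bash
python3 -c "
from h import *
print(yaw()[1],ctrl.get_state()['tool_pos'])
go((523.6,-284,215),.19+np.pi/2,24)"
```

```text
0.41877596027374037 [617.91  98.65 216.08]
[{"x": -0.65, "y": -0.5, "z": 0.0, "rx": 0.0, "ry": 0.0, "rz": -0.8, "grip": 1}, {"x": -0.62, "y": -0.54, "z": 0.0, "rx": 0.0, "ry": 0.0, "rz": -0.8, "grip": 1}, {"x": -0.59, "y": -0.57, "z": 0.0, "rx": 0.0, "ry": 0.0, "rz": -0.8, "grip": 1}, {"x": -0.56, "y": -0.6, "z": 0.0, "rx": 0.0, "ry": 0.0, "rz": -0.8, "grip": 1}, {"x": -0.52, "y": -0.63, "z": 0.0, "rx": 0.0, "ry": 0.0, "rz": -0.8, "grip": 1}, {"x": -0.48, "y": -0.66, "z": 0.0, "rx": 0.0, "ry": 0.0, "rz": -0.8, "grip": 1}, {"x": -0.45, "y": -0.69, "z": 0.0, "rx": 0.0, "ry": 0.0, "rz": -0.8, "grip": 1}, {"x": -0.41, "y": -0.71, "z": 0.0, "rx": 0.0, "ry": 0.0, "rz": -0.8, "grip": 1}]
[{"x": -0.37, "y": -0.73, "z": 0.0, "rx": 0.0, "ry": 0.0, "rz": -0.8, "grip": 1}, {"x": -0.33, "y": -0.75, "z": 0.0, "rx": 0.0, "ry": 0.0, "rz": -0.8, "grip": 1}, {"x": -0.28, "y": -0.77, "z": 0.0, "rx": 0.0, "ry": 0.0, "rz": -0.8, "grip": 1}, {"x": -0.24, "y": -0.79, "z": 0.0, "rx": 0.0, "ry": 0.0, "rz": -0.8, "grip": 1}, {"x": -0.19, "y": -0.8, "z": 0.0, "rx": 0.0, "ry": 0.0, "rz": -0.8, "grip": 1}, {"x":
[... 176 characters left out ...]
.82, "z": 0.0, "rx": 0.0, "ry": 0.0, "rz": -0.8, "grip": 1}]
[{"x": -0.01, "y": -0.82, "z": 0.0, "rx": 0.0, "ry": 0.0, "rz": -0.8, "grip": 1}, {"x": 0.03, "y": -0.82, "z": 0.0, "rx": 0.0, "ry": 0.0, "rz": -0.8, "grip": 1}, {"x": 0.08, "y": -0.82, "z": 0.0, "rx": 0.0, "ry": 0.0, "rz": -0.8, "grip": 1}, {"x": 0.12, "y": -0.81, "z": 0.0, "rx": 0.0, "ry": 0.0, "rz": -0.8, "grip": 1}, {"x": 0.17, "y": -0.8, "z": 0.0, "rx": 0.0, "ry": 0.0, "rz": -0.8, "grip": 1}, {"x": 0.21, "y": -0.79, "z": 0.0, "rx": 0.0, "ry": 0.0, "rz": -0.8, "grip": 1}, {"x": 0.26, "y": -0.78, "z": 0.0, "rx": 0.0, "ry": 0.0, "rz": -0.8, "grip": 1}, {"x": 0.3, "y": -0.76, "z": 0.0, "rx": 0.0, "ry": 0.0, "rz": -0.8, "grip": 1}]
```

```bash
python3 -c "
from h import *
C=cam('scene'); print(toplane(C,[[468,212],[420,189],[372,166],[383,300]],0))
C=cam('side'); print(toplane(C,[[410,186],[380,184],[408,390]],0))"
```

```text
[[ 351.85 -378.69    0.  ]
 [ 480.7  -368.04    0.  ]
 [ 625.76 -356.05    0.  ]
 [ 342.85  -45.39    0.  ]]
[[ 351.97 -384.18    0.  ]
 [ 435.36 -378.9     0.  ]
 [ 348.09  309.1     0.  ]]
```

```bash
python3 -c "
from h import *
go((523.6,-284,215),.19,24)"
```

```text
[{"x": -0.65, "y": -0.5, "z": 0.0, "rx": 0.0, "ry": 0.0, "rz": 0.14, "grip": 1}, {"x": -0.65, "y": -0.5, "z": 0.0, "rx": 0.0, "ry": 0.0, "rz": 0.14, "grip": 1}, {"x": -0.66, "y": -0.49, "z": 0.0, "rx": 0.0, "ry": 0.0, "rz": 0.14, "grip": 1}, {"x": -0.66, "y": -0.48, "z": 0.0, "rx": 0.0, "ry": 0.0, "rz": 0.14, "grip": 1}, {"x": -0.67, "y": -0.48, "z": 0.0, "rx": 0.0, "ry": 0.0, "rz": 0.14, "grip": 1}, {"x": -0.67, "y": -0.47, "z": 0.0, "rx": 0.0, "ry": 0.0, "rz": 0.14, "grip": 1}, {"x": -0.68, "y": -0.47, "z": 0.0, "rx": 0.0, "ry": 0.0, "rz": 0.14, "grip": 1}, {"x": -0.68, "y": -0.46, "z": 0.0, "rx": 0.0, "ry": 0.0, "rz": 0.14, "grip": 1}]
[{"x": -0.68, "y": -0.45, "z": 0.0, "rx": 0.0, "ry": 0.0, "rz": 0.14, "grip": 1}, {"x": -0.69, "y": -0.45, "z": 0.0, "rx": 0.0, "ry": 0.0, "rz": 0.14, "grip": 1}, {"x": -0.69, "y": -0.44, "z": 0.0, "rx": 0.0, "ry": 0.0, "rz": 0.14, "grip": 1}, {"x": -0.7, "y": -0.43, "z": 0.0, "rx": 0.0, "ry": 0.0, "rz": 0.14, "grip": 1}, {"x": -0.7, "y": -0.43, "z": 0.0, "rx": 0.0, "ry": 0.0, "rz": 0.14, "grip": 1}, {"x": -0.71, "y": -0.42, "z": 0.0, "rx": 0.0, "ry": 0.0, "rz": 0.14, "grip": 1}, {"x": -0.71, "y": -0.41, "z": 0.0, "rx": 0.0, "ry": 0.0, "rz": 0.14, "grip": 1}, {"x": -0.71, "y": -0.41, "z": 0.0, "rx": 0.0, "ry": 0.0, "rz": 0.14, "grip": 1}]
[{"x": -0.72, "y": -0.4, "z": 0.0, "rx": 0.0, "ry": 0.0, "rz": 0.14, "grip": 1}, {"x": -0.72, "y": -0.39, "z": 0.0, "rx": 0.0, "ry": 0.0, "rz": 0.14, "grip": 1}, {"x": -0.72, "y": -0.39, "z": 0.0, "rx": 0.0, "ry": 0.0, "rz": 0.14, "grip": 1}, {"x": -0.73, "y": -0.38, "z": 0.0, "rx": 0.0, "ry": 0.0, "rz": 0.14, "grip": 1}, {"x": -0.73, "y": -0.37, "z": 0.0, "rx": 0.0, "ry": 0.0, "rz": 0.14, "grip": 1}, {"x": -0.74, "y": -0.36, "z": 0.0, "rx": 0.0, "ry": 0.0, "rz": 0.14, "grip": 1}, {"x": -0.74, "y": -0.36, "z": 0.0, "rx": 0.0, "ry": 0.0, "rz": 0.14, "grip": 1}, {"x": -0.74, "y": -0.35, "z": 0.0, "rx": 0.0, "ry": 0.0, "rz": 0.14, "grip": 1}]
```

play_rows([
  {"x": -0.65, "y": -0.5, "z": 0.0, "rx": 0.0, "ry": 0.0, "rz": 0.14, "grip": 1},
  {"x": -0.65, "y": -0.5, "z": 0.0, "rx": 0.0, "ry": 0.0, "rz": 0.14, "grip": 1},
  {"x": -0.66, "y": -0.49, "z": 0.0, "rx": 0.0, "ry": 0.0, "rz": 0.14, "grip": 1},
  {"x": -0.66, "y": -0.48, "z": 0.0, "rx": 0.0, "ry": 0.0, "rz": 0.14, "grip": 1},
  {"x": -0.67, "y": -0.48, "z": 0.0, "rx": 0.0, "ry": 0.0, "rz": 0.14, "grip": 1},
  {"x": -0.67, "y": -0.47, "z": 0.0, "rx": 0.0, "ry": 0.0, "rz": 0.14, "grip": 1},
  {"x": -0.68, "y": -0.47, "z": 0.0, "rx": 0.0, "ry": 0.0, "rz": 0.14, "grip": 1},
  {"x": -0.68, "y": -0.46, "z": 0.0, "rx": 0.0, "ry": 0.0, "rz": 0.14, "grip": 1},
])

```text
t: 14.2
tool_pos: [586.0, -30.0, 213.8]
tool_rot: [0.0, 0.577, 0.817, 0.0]
contact_force: [-1.2, 0.0, -0.3]
finger_gap: 1.002
finger_force: 0.0
```

play_rows([
  {"x": -0.68, "y": -0.45, "z": 0.0, "rx": 0.0, "ry": 0.0, "rz": 0.14, "grip": 1},
  {"x": -0.69, "y": -0.45, "z": 0.0, "rx": 0.0, "ry": 0.0, "rz": 0.14, "grip": 1},
  {"x": -0.69, "y": -0.44, "z": 0.0, "rx": 0.0, "ry": 0.0, "rz": 0.14, "grip": 1},
  {"x": -0.7, "y": -0.43, "z": 0.0, "rx": 0.0, "ry": 0.0, "rz": 0.14, "grip": 1},
  {"x": -0.7, "y": -0.43, "z": 0.0, "rx": 0.0, "ry": 0.0, "rz": 0.14, "grip": 1},
  {"x": -0.71, "y": -0.42, "z": 0.0, "rx": 0.0, "ry": 0.0, "rz": 0.14, "grip": 1},
  {"x": -0.71, "y": -0.41, "z": 0.0, "rx": 0.0, "ry": 0.0, "rz": 0.14, "grip": 1},
  {"x": -0.71, "y": -0.41, "z": 0.0, "rx": 0.0, "ry": 0.0, "rz": 0.14, "grip": 1},
])

```text
t: 15.2
tool_pos: [554.1, -157.4, 213.8]
tool_rot: [0.0, 0.609, 0.793, 0.0]
contact_force: [-0.6, 0.5, -0.4]
finger_gap: 0.997
finger_force: 0.0
```

play_rows([
  {"x": -0.72, "y": -0.4, "z": 0.0, "rx": 0.0, "ry": 0.0, "rz": 0.14, "grip": 1},
  {"x": -0.72, "y": -0.39, "z": 0.0, "rx": 0.0, "ry": 0.0, "rz": 0.14, "grip": 1},
  {"x": -0.72, "y": -0.39, "z": 0.0, "rx": 0.0, "ry": 0.0, "rz": 0.14, "grip": 1},
  {"x": -0.73, "y": -0.38, "z": 0.0, "rx": 0.0, "ry": 0.0, "rz": 0.14, "grip": 1},
  {"x": -0.73, "y": -0.37, "z": 0.0, "rx": 0.0, "ry": 0.0, "rz": 0.14, "grip": 1},
  {"x": -0.74, "y": -0.36, "z": 0.0, "rx": 0.0, "ry": 0.0, "rz": 0.14, "grip": 1},
  {"x": -0.74, "y": -0.36, "z": 0.0, "rx": 0.0, "ry": 0.0, "rz": 0.14, "grip": 1},
  {"x": -0.74, "y": -0.35, "z": 0.0, "rx": 0.0, "ry": 0.0, "rz": 0.14, "grip": 1},
])

```text
t: 16.2
tool_pos: [522.1, -284.8, 213.8]
tool_rot: [0.0, 0.639, 0.769, -0.0]
contact_force: [0.2, -0.3, -0.0]
finger_gap: 0.999
finger_force: 0.0
```

```bash
python3 look.py pics/w4.png 523 -284 .19; python3 -c "
from h import *
go((523.6,-284,66),.19,10)"
```

```text
t 16.3 [ 521.39 -286.31  213.77] 0.18062584647407146
0.65 4705 [ 521.11 -281.42   45.  ] [ 520.88 -284.49    0.18] 0.05601284882553703
[{"x": 0.01, "y": 0.01, "z": 0.74, "rx": 0.0, "ry": 0.0, "rz": -0.01, "grip": 1}, {"x": 0.01, "y": 0.01, "z": 0.74, "rx": 0.0, "ry": 0.0, "rz": -0.01, "grip": 1}, {"x": 0.01, "y": 0.01, "z": 0.74, "rx": 0.0, "ry": 0.0, "rz": -0.01, "grip": 1}, {"x": 0.01, "y": 0.01, "z": 0.74, "rx": 0.0, "ry": 0.0, "rz": -0.01, "grip": 1}, {"x": 0.01, "y": 0.01, "z": 0.74, "rx": 0.0, "ry": 0.0, "rz": -0.01, "grip": 1}, {"x": 0.01, "y": 0.01, "z": 0.74, "rx": 0.0, "ry": 0.0, "rz": -0.01, "grip": 1}, {"x": 0.01, "y": 0.01, "z": 0.74, "rx": 0.0, "ry": 0.0, "rz": -0.01, "grip": 1}, {"x": 0.01, "y": 0.01, "z": 0.74, "rx": 0.0, "ry": 0.0, "rz": -0.01, "grip": 1}]
[{"x": 0.01, "y": 0.01, "z": 0.74, "rx": 0.0, "ry": 0.0, "rz": -0.01, "grip": 1}, {"x": 0.01, "y": 0.01, "z": 0.74, "rx": 0.0, "ry": 0.0, "rz": -0.01, "grip": 1}]
```

play_rows([
  {"x": 0.08, "y": 0.04, "z": 0.75, "rx": 0.0, "ry": 0.0, "rz": -0.03, "grip": 1},
  {"x": 0.01, "y": 0.0, "z": 0.8, "rx": 0.0, "ry": 0.0, "rz": 0, "grip": 1},
  {"x": 0.0, "y": 0.0, "z": 0.8, "rx": 0.0, "ry": 0.0, "rz": 0, "grip": 1},
  {"x": 0.0, "y": 0.0, "z": 0.8, "rx": 0.0, "ry": 0.0, "rz": 0, "grip": 1},
  {"x": 0.0, "y": 0.0, "z": 0.8, "rx": 0.0, "ry": 0.0, "rz": 0, "grip": 1},
  {"x": 0.0, "y": 0.0, "z": 0.8, "rx": 0.0, "ry": 0.0, "rz": 0, "grip": 1},
  {"x": 0.0, "y": 0.0, "z": 0.4, "rx": 0.0, "ry": 0.0, "rz": 0, "grip": 1},
  {"x": 0.0, "y": 0.0, "z": 0, "rx": 0.0, "ry": 0.0, "rz": 0, "grip": 1},
])

```text
t: 17.3
tool_pos: [522.5, -281.7, 110.2]
tool_rot: [-0.0, 0.638, 0.77, -0.0]
contact_force: [0.5, 0.5, 0.5]
finger_gap: 1.0
finger_force: 0.0
```

```bash
python3 look.py pics/w5.png 522 -284 .19; python3 -c "
import cv2;im=cv2.imread('pics/w5.png');cv2.imwrite('pics/w5c.png',cv2.resize(im[60:320,160:480],(738,600)))"
```

```text
t 17.4 [ 523.17 -281.98  111.18] 0.1862875363101808
0.86 9059 [ 520.5  -280.51   45.  ] [ 522.06 -284.43    0.19] 0.047383384226597824
```

View pics/w5c.png

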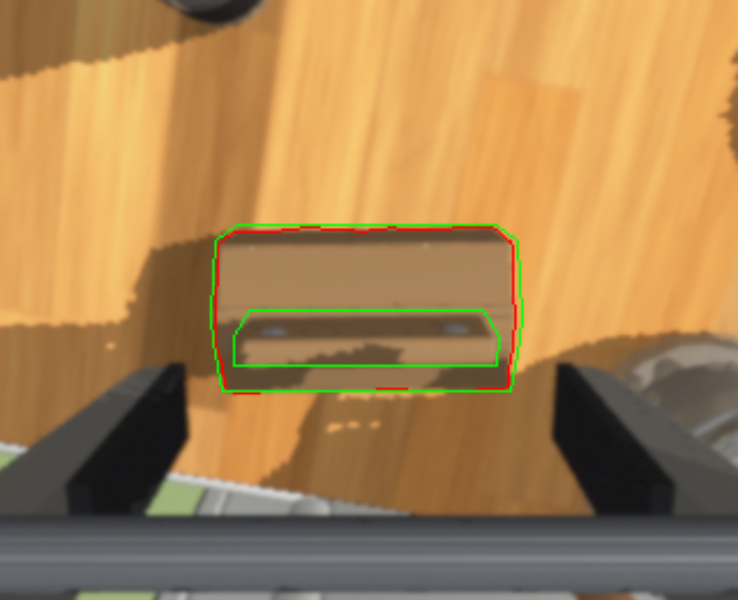

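play_rows([
  {"x": -0.11, "y": -0.08, "z": 0.2, "rx": 0.0, "ry": 0.0, "rz": 0, "grip": 1},
  {"x": 0.0, "y": 0.0, "z": 0.5, "rx": 0.0, "ry": 0.0, "rz": 0, "grip": 1},
  {"x": 0.0, "y": 0.0, "z": 0.5, "rx": 0.0, "ry": 0.0, "rz": 0, "grip": 1},
  {"x": 0.0, "y": 0.0, "z": 0.4, "rx": 0.0, "ry": 0.0, "rz": 0, "grip": 1},
  {"x": 0.0, "y": 0.0, "z": 0, "rx": 0.0, "ry": 0.0, "rz": 0, "grip": 1},
])

```text
t: 18.02
tool_pos: [521.1, -283.9, 77.7]
tool_rot: [-0.001, 0.638, 0.77, -0.0]
contact_force: [-0.3, 1.1, -0.1]
finger_gap: 1.002
finger_force: 0.0
```

No contact below the fin top; continue and close.

play_rows([
  {"x": 0, "y": 0.03, "z": 0.45, "rx": 0.0, "ry": 0.0, "rz": 0, "grip": 1},
  {"x": 0.0, "y": 0.0, "z": 0.4, "rx": 0.0, "ry": 0.0, "rz": 0, "grip": 1},
  {"x": 0.0, "y": 0.0, "z": 0, "rx": 0.0, "ry": 0.0, "rz": 0, "grip": -1},
  {"x": 0.0, "y": 0.0, "z": 0, "rx": 0.0, "ry": 0.0, "rz": 0, "grip": -1},
  {"x": 0.0, "y": 0.0, "z": 0, "rx": 0.0, "ry": 0.0, "rz": 0, "grip": -1},
  {"x": 0.0, "y": 0.0, "z": 0, "rx": 0.0, "ry": 0.0, "rz": 0, "grip": -1},
], newtons=15)

```text
t: 18.77
tool_pos: [522.3, -284.2, 62.0]
tool_rot: [0.0, 0.638, 0.77, 0.0]
contact_force: [0.5, -0.6, -0.4]
finger_gap: 0.588
finger_force: 0.0
```

```bash
python3 -c "
from h import *
b=np.array([576.7,43.7]);a=.42
q=b-[59*np.cos(a)-33*np.sin(a),59*np.sin(a)+33*np.cos(a)];print(q,yaw()[1])
print(ctrl.get_state()['joint_positions'])"
```

```text
[536.28 -10.49] 0.1863348315548594
[ 0.42  0.53  0.03  1.84 -0.02  0.77  0.65]
```

```bash
python3 - <<'E'
from h import *
V={}
for n in ("scene","side","wrist"):
    C=cam(n); im=camera(n)
    for d in nets.silhouettes(n,"carton_1_mid"):
        m=d["mask"]; ys,xs=np.nonzero(m); c=toplane(C,[xs.mean(),ys.mean()],45)[0]
        print(n,round(d["confidence"],2),m.sum(),xs.min(),xs.max(),ys.min(),ys.max(),c)
        if n!="wrist" and c[1]<-200: V[n]=(C,m)
print(V.keys()); 
if V: print(fit(CART,V,(523,-284,[.19])), {n:fit(CART,{n:V[n]},(523,-284,[.19])) for n in V})
s=ctrl.get_state(); print(s["finger_gap"],s["finger_force"],s["tool_pos"],s["contact_force"])
E
```

```text
scene 0.62 1470 361 412 165 211 [ 517.17 -273.14   45.  ]
scene 0.44 3004 202 325 204 307 [544.49  39.5   45.  ]
side 0.79 1356 323 366 168 202 [ 521.37 -257.94   45.  ]
wrist 0.82 11096 240 399 163 249 [ 520.55 -275.78   45.  ]
dict_keys(['scene', 'side'])
(array([ 523.1 , -285.52,    0.19]), np.float64(0.12838072585386712)) {'scene': (array([ 525.53, -285.73,    0.18]), np.float64(0.17005649717514126)), 'side': (array([ 523.78, -280.76,    0.12]), np.float64(0.07948369565217395))}
0.32474089395826944 0.0 [ 522.23 -284.14   61.8 ] [-0.14  0.71  0.06]
```

```bash
python3 - <<'E'
from h import *
C=cam("wrist"); im=camera("wrist"); s=ctrl.get_state(); print(s["t"],s["finger_gap"],s["finger_force"],s["contact_force"])
R,_=yaw(); t=np.array(s["tool_pos"]); w=s["finger_gap"]*46
print("tips px",proj(C,[t+R@[x,y,0] for x in(-10,10) for y in(-w,w)]).round())
print("fin top px",proj(C,place([box(-42,42,-5,5,84,84.1)],522,-284.4,.19)[0]).round()[::2].tolist())
g=cv2.cvtColor(im,cv2.COLOR_RGB2GRAY)
for r in range(150,300,8): print(r,' '.join('%3d'%v for v in g[r,220:424:7]))
E
```

```text
19.125 0.28117606033162224 0.0 [ 0.28 -1.62 -0.23]
tips px [[300. 235.]
 [340. 235.]
 [300. 206.]
 [340. 206.]]
fin top px [[248.0, 242.0], [247.0, 226.0], [391.0, 242.0], [392.0, 225.0]]
150 148 149 144 135 156 147 164 204 195 198 199 208 210 208 198 203 190 188 196 193 195 189 190 187 183 192 188 192 193 203
158 150 148 140 139 155 144 178 204 195 196 201 207 212 200 205 199 188 191 198 193 195 191 183 189 184 190 187 192 202 199
166 150 149 136 137 118  91  91  93  92  89  90  88  88  87  86  85  84  84  84  84  84  85  85  85 127 186 189 193 207 196
174  99  92  85  95 120 120 124 126 129 121 129 129 129 130 135 132 135 136 140 137 141 142 143 143 145 155 193 194 207 195
182  90  89  87  96 149 148 149 149 149 148 148 149 149 148 149 149 148 148 149 149 149 149 150 148 148 149 192 198 200 198
190  89  89  89 110 148 149 149 149 148 149 149 148 148 148 150 149 149 148 150 150 150 151 149 150 150 151 193 206 196 202
198  88  90  90 120 149 149 149 148 149 149 148 148 149 149 150 150 150 150 151 151 150 149 150 150 150 151 195 204 196 201
206  89  89  90 122 148 147 148 148 144 144 
[... 743 characters left out ...]
  24 116 127 124 122 120 114 119 103  23  26  69  79  80  80  32  34  33  33  33
262  33  33  33  35  50  80  80  79  25  24  34 122 154 174 122 145 114 112 116  25  25  32  80  79  79  28  33  33  33  34
270  34  33  32  89 107  79  80  62  30  23  70 124 123 122 121 112 115 110 118  26  26  31  78  79  78  79  39  34  33  32
278  30  33  44 151 140  80  80  62  33  23 100 123 124 120 119 113 116 114 118  49  28  34  76  80  80  80  83  33  30  31
286  38  39  84 156  68  68  68  68  68  68  65  68  68  68  66  68  65  67  67  68  68  59  55  54  56  57  94  28  39  39
294  54  51 129 138 107 108 109 109 110 110 110 109 108 108 110 110 109 110 111 111 112 111  65  63  63  64  93  31  53  53
```

```bash
python3 - <<'E'
from h import *
C=cam("wrist"); im=camera("wrist"); print(C[0]["cy"],C[0]["cx"])
P=lambda pts: proj(C,place([np.array(pts,float)],522,-284.4,.187)[0])[:,1].round(1)
names=["front bottom","eave f","roof/fin base f","fin top f","fin top b","fin base b","eave b"]
print(dict(zip(names,P([(0,29,0),(0,29,42),(0,5,56),(0,5,84),(0,-5,84),(0,-5,56),(0,-29,42)]))))
g=cv2.cvtColor(im,cv2.COLOR_RGB2GRAY); print([(r,int(g[r,320])) for r in range(158,284,2)])
print("left end row 218..250 at cols 236-290"); 
for r in (214,218,222,226,230,240,250,260): print(r,g[r,236:296:3].tolist(), g[r,346:402:3].tolist())
s=ctrl.get_state();R,_=yaw();t=np.array(s["tool_pos"]);w=s["finger_gap"]*46;print(s["finger_gap"])
for z in (0,-10,-22,-38): print(z,proj(C,[t+R@[x,w,z] for x in(-10,0,10)]).round(0).tolist())
E
```

```text
191.46712043685136 320.21259253591097
{'front bottom': np.float64(162.7), 'eave f': np.float64(171.7), 'roof/fin base f': np.float64(211.1), 'fin top f': np.float64(225.6), 'fin top b': np.float64(241.8), 'fin base b': np.float64(225.4), 'eave b': np.float64(249.8)}
[(158, 210), (160, 209), (162, 207), (164, 147), (166, 86), (168, 84), (170, 86), (172, 100), (174, 132), (176, 147), (178, 148), (180, 148), (182, 149), (184, 149), (186, 149), (188, 148), (190, 148), (192, 149), (194, 150), (196, 150), (198, 150), (200, 150), (202, 150), (204, 150), (206, 143), (208, 145), (210, 148), (212, 112), (214, 80), (216, 72), (218, 71), (220, 73), (222, 73), (224, 73), (226, 78), (228, 86), (230, 89), (232, 90), (234, 88), (236, 89), (238, 88), (240, 91), (242, 121), (244, 130), (246, 130), (248, 131), (250, 127), (252, 122), (254, 121), (256, 122), (258, 121), (260, 122), (262, 124), (264, 124), (266, 121), (268, 119), (270, 119), (272, 118), (274, 118), (276, 116), (278, 116), (280, 113), (282, 102)]
left end row 218..250 at cols 236-290
214 [89, 91, 88, 89, 101, 104, 85, 79, 76, 75, 71, 71, 
[... 829 characters left out ...]
, 87, 87, 83, 79, 80, 79, 80, 79, 79, 77, 46, 24, 25, 23] [24, 25, 24, 30, 70, 80, 79, 78, 80, 79, 79, 90, 118, 122, 120, 89, 92, 123, 121]
250 [90, 136, 132, 126, 101, 95, 77, 78, 79, 79, 79, 80, 79, 79, 78, 45, 26, 25, 22, 23] [23, 25, 24, 27, 29, 70, 79, 79, 78, 78, 79, 79, 79, 78, 95, 112, 115, 116, 111]
260 [33, 34, 32, 33, 34, 40, 48, 66, 80, 80, 79, 79, 80, 78, 44, 26, 25, 24, 22, 25] [43, 25, 23, 25, 27, 28, 70, 79, 80, 79, 79, 79, 75, 37, 28, 32, 32, 34, 31]
0.2361756250118277
0 [[336.0, 235.0], [337.0, 221.0], [337.0, 206.0]]
-10 [[337.0, 241.0], [338.0, 226.0], [338.0, 211.0]]
-22 [[338.0, 249.0], [339.0, 233.0], [339.0, 217.0]]
-38 [[340.0, 262.0], [340.0, 244.0], [341.0, 227.0]]
```

play_rows([
  {"x": 0, "y": 0, "z": 0, "rx": 0, "ry": 0, "rz": 0, "grip": 1},
  {"x": 0, "y": 0, "z": 0, "rx": 0, "ry": 0, "rz": 0, "grip": 1},
  {"x": 0, "y": 0, "z": 0, "rx": 0, "ry": 0, "rz": 0, "grip": 1},
  {"x": 0, "y": 0, "z": 0, "rx": 0, "ry": 0, "rz": 0, "grip": 1},
  {"x": 0, "y": 0, "z": 0, "rx": 0, "ry": 0, "rz": 0, "grip": 1},
  {"x": 0, "y": 0, "z": 0, "rx": 0, "ry": 0, "rz": 0, "grip": 1},
  {"x": 0, "y": 0, "z": 0, "rx": 0, "ry": 0, "rz": 0, "grip": 1},
])

```text
t: 20.05
tool_pos: [522.2, -284.2, 61.8]
tool_rot: [0.0, 0.638, 0.77, -0.0]
contact_force: [-0.0, 0.2, -1.0]
finger_gap: 0.978
finger_force: 0.0
```

play_rows([
  {"x": 0, "y": 0, "z": 0.1, "rx": 0, "ry": 0, "rz": 0, "grip": 1},
  {"x": 0, "y": 0, "z": 0.15, "rx": 0, "ry": 0, "rz": 0, "grip": 1},
  {"x": 0, "y": 0, "z": 0, "rx": 0, "ry": 0, "rz": 0, "grip": 1},
])

```text
t: 20.42
tool_pos: [521.9, -284.0, 56.4]
tool_rot: [-0.0, 0.638, 0.77, -0.0]
contact_force: [0.1, -0.3, -0.9]
finger_gap: 0.998
finger_force: 0.0
```

play_rows([
  {"x": 0, "y": 0, "z": 0.2, "rx": 0, "ry": 0, "rz": 0, "grip": 1},
  {"x": 0, "y": 0, "z": 0.1, "rx": 0, "ry": 0, "rz": 0, "grip": 1},
  {"x": 0, "y": 0, "z": 0, "rx": 0, "ry": 0, "rz": 0, "grip": 1},
])

```text
t: 20.8
tool_pos: [522.1, -284.0, 50.5]
tool_rot: [-0.0, 0.638, 0.77, -0.0]
contact_force: [0.0, -0.1, 0.3]
finger_gap: 0.998
finger_force: 0.0
```

play_rows([
  {"x": 0, "y": 0, "z": 0.2, "rx": 0, "ry": 0, "rz": 0, "grip": 1},
  {"x": 0, "y": 0, "z": 0.2, "rx": 0, "ry": 0, "rz": 0, "grip": 1},
  {"x": 0, "y": 0, "z": 0, "rx": 0, "ry": 0, "rz": 0, "grip": -1},
  {"x": 0, "y": 0, "z": 0, "rx": 0, "ry": 0, "rz": 0, "grip": -1},
  {"x": 0, "y": 0, "z": 0, "rx": 0, "ry": 0, "rz": 0, "grip": -1},
  {"x": 0, "y": 0, "z": 0, "rx": 0, "ry": 0, "rz": 0, "grip": -1},
], newtons=15)

```text
t: 21.55
tool_pos: [522.3, -284.1, 42.9]
tool_rot: [0.0, 0.638, 0.77, 0.0]
contact_force: [0.4, -0.2, 0.3]
finger_gap: 0.912
finger_force: 15.0
```

play_rows([
  {"x": 0, "y": 0, "z": -0.3, "rx": 0, "ry": 0, "rz": 0, "grip": -1},
  {"x": 0, "y": 0, "z": -0.8, "rx": 0, "ry": 0, "rz": 0, "grip": -1},
  {"x": 0, "y": 0, "z": -1, "rx": 0, "ry": 0, "rz": 0, "grip": -1},
  {"x": 0, "y": 0, "z": -1, "rx": 0, "ry": 0, "rz": 0, "grip": -1},
  {"x": 0, "y": 0, "z": -1, "rx": 0, "ry": 0, "rz": 0, "grip": -1},
  {"x": 0, "y": 0, "z": -1, "rx": 0, "ry": 0, "rz": 0, "grip": -1},
  {"x": 0, "y": 0, "z": -1, "rx": 0, "ry": 0, "rz": 0, "grip": -1},
  {"x": 0, "y": 0, "z": -1, "rx": 0, "ry": 0, "rz": 0, "grip": -1},
])

```text
t: 22.55
tool_pos: [522.4, -284.2, 186.9]
tool_rot: [0.001, 0.638, 0.77, 0.0]
contact_force: [-0.3, -0.9, 0.7]
finger_gap: 0.914
finger_force: 15.0
```

```bash
python3 -c "
from h import *
go((536.3,-10.5,190),.42-np.pi/2,20,grip=-1)"
```

```text
[{"x": 0.67, "y": 0.16, "z": -0.01, "rx": 0.0, "ry": 0.0, "rz": 0.96, "grip": -1}, {"x": 0.68, "y": 0.12, "z": -0.01, "rx": 0.0, "ry": 0.0, "rz": 0.96, "grip": -1}, {"x": 0.68, "y": 0.07, "z": -0.01, "rx": 0.0, "ry": 0.0, "rz": 0.96, "grip": -1}, {"x": 0.68, "y": 0.02, "z": -0.01, "rx": 0.0, "ry": 0.0, "rz": 0.96, "grip": -1}, {"x": 0.68, "y": -0.02, "z": -0.01, "rx": 0.0, "ry": 0.0, "rz": 0.96, "grip": -1}, {"x": 0.68, "y": -0.07, "z": -0.01, "rx": 0.0, "ry": 0.0, "rz": 0.96, "grip": -1}, {"x": 0.68, "y": -0.11, "z": -0.01, "rx": 0.0, "ry": 0.0, "rz": 0.96, "grip": -1}, {"x": 0.67, "y": -0.16, "z": -0.01, "rx": 0.0, "ry": 0.0, "rz": 0.96, "grip": -1}]
[{"x": 0.65, "y": -0.2, "z": -0.01, "rx": 0.0, "ry": 0.0, "rz": 0.96, "grip": -1}, {"x": 0.64, "y": -0.24, "z": -0.01, "rx": 0.0, "ry": 0.0, "rz": 0.96, "grip": -1}, {"x": 0.62, "y": -0.29, "z": -0.01, "rx": 0.0, "ry": 0.0, "rz": 0.96, "grip": -1}, {"x": 0.6, "y": -0.33, "z": -0.01, "rx": 0.0, "ry": 0.0, "rz": 0.96, "grip": -1}, {"x": 0.58, "y": -0.37, "z": -0.01, "rx": 0.0, "ry": 0.0, "rz": 0.96, "grip": -1}, {"x": 0.55, "y": -0.4, "z": -0.01, "rx": 0.0, "ry": 0.0, "rz": 0.96, "grip": -1}, {"x": 0.52, "y": -0.44, "z": -0.01, "rx": 0.0, "ry": 0.0, "rz": 0.96, "grip": -1}, {"x": 0.49, "y": -0.47, "z": -0.01, "rx": 0.0, "ry": 0.0, "rz": 0.96, "grip": -1}]
[{"x": 0.46, "y": -0.51, "z": -0.01, "rx": 0.0, "ry": 0.0, "rz": 0.96, "grip": -1}, {"x": 0.43, "y": -0.54, "z": -0.01, "rx": 0.0, "ry": 0.0, "rz": 0.96, "grip": -1}, {"x": 0.39, "y": -0.56, "z": -0.01, "rx": 0.0, "ry": 0.0, "rz": 0.96, "grip": -1}, {"x": 0.35, "y": -0.59, "z": -0.01, "rx": 0.0, "ry": 0.0, "rz": 0.96, "grip": -1}]
```

play_rows([
  {"x": 0.67, "y": 0.16, "z": -0.01, "rx": 0.0, "ry": 0.0, "rz": 0.96, "grip": -1},
  {"x": 0.68, "y": 0.12, "z": -0.01, "rx": 0.0, "ry": 0.0, "rz": 0.96, "grip": -1},
  {"x": 0.68, "y": 0.07, "z": -0.01, "rx": 0.0, "ry": 0.0, "rz": 0.96, "grip": -1},
  {"x": 0.68, "y": 0.02, "z": -0.01, "rx": 0.0, "ry": 0.0, "rz": 0.96, "grip": -1},
  {"x": 0.68, "y": -0.02, "z": -0.01, "rx": 0.0, "ry": 0.0, "rz": 0.96, "grip": -1},
  {"x": 0.68, "y": -0.07, "z": -0.01, "rx": 0.0, "ry": 0.0, "rz": 0.96, "grip": -1},
  {"x": 0.68, "y": -0.11, "z": -0.01, "rx": 0.0, "ry": 0.0, "rz": 0.96, "grip": -1},
  {"x": 0.67, "y": -0.16, "z": -0.01, "rx": 0.0, "ry": 0.0, "rz": 0.96, "grip": -1},
])

```text
t: 23.55
tool_pos: [528.0, -174.2, 187.8]
tool_rot: [0.001, 0.82, 0.572, 0.001]
contact_force: [-0.0, 0.1, 0.4]
finger_gap: 0.911
finger_force: 15.0
```

play_rows([
  {"x": 0.65, "y": -0.2, "z": -0.01, "rx": 0.0, "ry": 0.0, "rz": 0.96, "grip": -1},
  {"x": 0.64, "y": -0.24, "z": -0.01, "rx": 0.0, "ry": 0.0, "rz": 0.96, "grip": -1},
  {"x": 0.62, "y": -0.29, "z": -0.01, "rx": 0.0, "ry": 0.0, "rz": 0.96, "grip": -1},
  {"x": 0.6, "y": -0.33, "z": -0.01, "rx": 0.0, "ry": 0.0, "rz": 0.96, "grip": -1},
  {"x": 0.58, "y": -0.37, "z": -0.01, "rx": 0.0, "ry": 0.0, "rz": 0.96, "grip": -1},
  {"x": 0.55, "y": -0.4, "z": -0.01, "rx": 0.0, "ry": 0.0, "rz": 0.96, "grip": -1},
  {"x": 0.52, "y": -0.44, "z": -0.01, "rx": 0.0, "ry": 0.0, "rz": 0.96, "grip": -1},
  {"x": 0.49, "y": -0.47, "z": -0.01, "rx": 0.0, "ry": 0.0, "rz": 0.96, "grip": -1},
])

```text
t: 24.55
tool_pos: [533.7, -65.0, 189.4]
tool_rot: [0.0, 0.942, 0.335, 0.001]
contact_force: [-0.3, 0.5, -0.3]
finger_gap: 0.916
finger_force: 15.0
```

play_rows([
  {"x": 0.46, "y": -0.51, "z": -0.01, "rx": 0.0, "ry": 0.0, "rz": 0.96, "grip": -1},
  {"x": 0.43, "y": -0.54, "z": -0.01, "rx": 0.0, "ry": 0.0, "rz": 0.96, "grip": -1},
  {"x": 0.39, "y": -0.56, "z": -0.01, "rx": 0.0, "ry": 0.0, "rz": 0.96, "grip": -1},
  {"x": 0.35, "y": -0.59, "z": -0.01, "rx": 0.0, "ry": 0.0, "rz": 0.96, "grip": -1},
  {"x": 0, "y": 0, "z": 0, "rx": 0.0, "ry": 0.0, "rz": 0, "grip": -1},
  {"x": 0, "y": 0, "z": 0, "rx": 0.0, "ry": 0.0, "rz": 0, "grip": -1},
])

```text
t: 25.3
tool_pos: [536.4, -11.3, 189.4]
tool_rot: [0.0, 0.978, 0.207, 0.0]
contact_force: [0.1, 0.2, -1.1]
finger_gap: 0.913
finger_force: 15.0
```

```bash
cat > chk.py <<'E'
# compare board + cartons a,c and a free carton at b, using scene & side
from h import *
V={}
for n in ("scene","side"):
    C=cam(n); im=camera(n); m=np.zeros((400,640),bool)
    for k in ("board","grip"):
        L=nets.silhouettes(n,k)
        if L and L[0]["confidence"]>.4: m|=L[0]["mask"]
    V[n]=(C,m,im)
    for d in nets.silhouettes(n,"carton_1_mid"):
        ys,xs=np.nonzero(d["mask"]); print(n,round(d["confidence"],2),len(xs),xs.mean().round(),ys.mean().round())
    print(n,m.sum())
import pickle; pickle.dump(V,open("v.pkl","wb"))
print(yaw()[1],ctrl.get_state()["tool_pos"],ctrl.get_state()["joint_positions"])
E
python3 chk.py; python3 -c "
from h import *
go((536.3,-10.5,72),.42-np.pi/2,8,grip=-1)"
```

```text
scene 0.83 2009 298.0 195.0
scene 2891
side 0.64 1508 323.0 186.0
side 1586
-1.1542982219380562 [536.26 -10.87 188.76] [-0.17  0.28  0.15  1.89 -0.05  0.97 -1.15]
[{"x": 0.0, "y": 0.0, "z": 0.73, "rx": 0.0, "ry": 0.0, "rz": -0.01, "grip": -1}, {"x": 0.0, "y": 0.0, "z": 0.73, "rx": 0.0, "ry": 0.0, "rz": -0.01, "grip": -1}, {"x": 0.0, "y": 0.0, "z": 0.73, "rx": 0.0, "ry": 0.0, "rz": -0.01, "grip": -1}, {"x": 0.0, "y": 0.0, "z": 0.73, "rx": 0.0, "ry": 0.0, "rz": -0.01, "grip": -1}, {"x": 0.0, "y": 0.0, "z": 0.73, "rx": 0.0, "ry": 0.0, "rz": -0.01, "grip": -1}, {"x": 0.0, "y": 0.0, "z": 0.73, "rx": 0.0, "ry": 0.0, "rz": -0.01, "grip": -1}, {"x": 0.0, "y": 0.0, "z": 0.73, "rx": 0.0, "ry": 0.0, "rz": -0.01, "grip": -1}, {"x": 0.0, "y": 0.0, "z": 0.73, "rx": 0.0, "ry": 0.0, "rz": -0.01, "grip": -1}]
```

```bash
cat > bchk.py <<'E'
from h import *
import sys
def run(ncart,names,heldhull=None,rise=0):
    OCC=BOARD[3:]+tr(CART,(59,33,14),True)+(tr(CART,(-59,-33,14),True) if ncart==4 else [])
    V=[]
    for n in names:
        C=cam(n); camera(n); m=np.zeros((400,640),bool)
        for k in ("board","grip"):
            L=nets.silhouettes(n,k)
            if L and L[0]["confidence"]>.3: m|=L[0]["mask"]
        val=np.ones((400,640),bool)
        if n=="wrist": val[205:]=0
        if heldhull is not None: val&=~cv2.dilate(render(C,heldhull).astype(np.uint8),np.ones((9,9))).astype(bool)
        V.append((n,C,m,val)); print(n,(m&val).sum())
    for sel in [[v] for v in V]+[V]:
        def cost(p):
            A=(p[0],p[1],p[2]/100); c=0
            for n,C,m,val in sel:
                r=(render(C,place(BOARD[:2],*A))&~render(C,place(OCC,*A)))|render(C,place(BOARD[2:3],*A))
                c+=1-(r&m&val).sum()/((r|m)&val).sum()
            return c/len(sel)
        q=np.array([576.7,43.7,42])
        b=minimize(cost,q,method="Nelder-Mead",options=dict(initial_simplex=q+np.array([[-2,-2,-2],[5,0,0],[0,5,0],[0,0,5]])))
        print([v[0] for v in sel],b.x,b.fun,cost(q))
if __name__=="__main__":
    s=ctrl.get_state(); _,a=yaw(); p=s["tool_pos"]
    run(3,["wrist","scene","side"],place(CART+[box(-60,60,-10,10,60,200),box(-95,95,-40,40,150,300)],p[0],p[1],a,p[2]-43))
E
python3 bchk.py
```

```text
wrist 0
scene 2818
side 1682
['wrist'] [574.7  41.7  40. ] nan nan
['scene'] [581.71  43.09  40.9 ] 0.17113194909578033 0.27029608404966576
['side'] [579.37  44.21  41.48] 0.30399595346484576 0.355544747081712
['wrist', 'scene', 'side'] [574.7  41.7  40. ] nan nanbchk.py:20: RuntimeWarning: invalid value encountered in scalar divide
  c+=1-(r&m&val).sum()/((r|m)&val).sum()
```

play_rows([
  {"x": 0.02, "y": 0.0, "z": 0.73, "rx": 0.0, "ry": 0.0, "rz": 0, "grip": -1},
  {"x": 0.0, "y": 0.0, "z": 0.75, "rx": 0.0, "ry": 0.0, "rz": 0, "grip": -1},
  {"x": 0.0, "y": 0.0, "z": 0.75, "rx": 0.0, "ry": 0.0, "rz": 0, "grip": -1},
  {"x": 0.0, "y": 0.0, "z": 0.75, "rx": 0.0, "ry": 0.0, "rz": 0, "grip": -1},
  {"x": 0.0, "y": 0.0, "z": 0.75, "rx": 0.0, "ry": 0.0, "rz": 0, "grip": -1},
  {"x": 0.0, "y": 0.0, "z": 0.75, "rx": 0.0, "ry": 0.0, "rz": 0, "grip": -1},
  {"x": 0.0, "y": 0.0, "z": 0.75, "rx": 0.0, "ry": 0.0, "rz": 0, "grip": -1},
  {"x": 0.0, "y": 0.0, "z": 0.7, "rx": 0.0, "ry": 0.0, "rz": 0, "grip": -1},
])

```text
t: 27.15
tool_pos: [536.6, -10.5, 69.2]
tool_rot: [0.0, 0.978, 0.207, -0.0]
contact_force: [-1.0, -0.3, -0.6]
finger_gap: 0.919
finger_force: 15.0
```

play_rows([
  {"x": 0.0, "y": 0.0, "z": 0.3, "rx": 0.0, "ry": 0.0, "rz": 0, "grip": -1},
  {"x": 0.0, "y": 0.0, "z": 0.2, "rx": 0.0, "ry": 0.0, "rz": 0, "grip": -1},
  {"x": 0.0, "y": 0.0, "z": 0, "rx": 0.0, "ry": 0.0, "rz": 0, "grip": -1},
])

```text
t: 27.52
tool_pos: [536.8, -10.5, 60.2]
tool_rot: [0.0, 0.978, 0.207, 0.0]
contact_force: [-0.5, 0.1, -0.2]
finger_gap: 0.915
finger_force: 15.0
```

play_rows([
  {"x": 0.0, "y": 0.0, "z": 0.1, "rx": 0.0, "ry": 0.0, "rz": 0, "grip": -1},
  {"x": 0.0, "y": 0.0, "z": 0.05, "rx": 0.0, "ry": 0.0, "rz": 0, "grip": -1},
  {"x": 0.0, "y": 0.0, "z": 0.02, "rx": 0.0, "ry": 0.0, "rz": 0, "grip": -1},
  {"x": 0.0, "y": 0.0, "z": 0, "rx": 0.0, "ry": 0.0, "rz": 0, "grip": 1},
  {"x": 0.0, "y": 0.0, "z": 0, "rx": 0.0, "ry": 0.0, "rz": 0, "grip": 1},
])

```text
t: 28.15
tool_pos: [536.8, -10.5, 56.9]
tool_rot: [0.0, 0.978, 0.207, 0.0]
contact_force: [-0.4, 0.2, -0.1]
finger_gap: 1.003
finger_force: 0.0
```

play_rows([
  {"x": 0, "y": 0, "z": -0.3, "rx": 0, "ry": 0, "rz": 0, "grip": 1},
  {"x": 0, "y": 0, "z": -0.5, "rx": 0, "ry": 0, "rz": 0, "grip": 1},
  {"x": 0, "y": 0, "z": -1, "rx": 0, "ry": 0, "rz": 0, "grip": 1},
  {"x": 0, "y": 0, "z": -1, "rx": 0, "ry": 0, "rz": 0, "grip": 1},
  {"x": 0, "y": 0, "z": -1, "rx": 0, "ry": 0, "rz": 0, "grip": 1},
  {"x": 0, "y": 0, "z": -1, "rx": 0, "ry": 0, "rz": 0, "grip": 1},
  {"x": 0, "y": 0, "z": -1, "rx": 0, "ry": 0, "rz": 0, "grip": 1},
  {"x": 0, "y": 0, "z": -1, "rx": 0, "ry": 0, "rz": 0, "grip": 1},
])

```text
t: 29.15
tool_pos: [536.8, -10.5, 194.4]
tool_rot: [0.0, 0.978, 0.207, 0.001]
contact_force: [1.0, -0.1, 0.0]
finger_gap: 0.999
finger_force: 0.0
```

```bash
python3 -c "
from h import *
go((577,43.7,205),.42,23)
c=np.cos(.42);s=np.sin(.42)
"
```

```text
[{"x": 0.13, "y": -0.07, "z": -0.02, "rx": 0.0, "ry": 0.0, "rz": -0.98, "grip": 1}, {"x": 0.13, "y": -0.06, "z": -0.02, "rx": 0.0, "ry": 0.0, "rz": -0.98, "grip": 1}, {"x": 0.14, "y": -0.05, "z": -0.02, "rx": 0.0, "ry": 0.0, "rz": -0.98, "grip": 1}, {"x": 0.14, "y": -0.04, "z": -0.02, "rx": 0.0, "ry": 0.0, "rz": -0.98, "grip": 1}, {"x": 0.14, "y": -0.04, "z": -0.02, "rx": 0.0, "ry": 0.0, "rz": -0.98, "grip": 1}, {"x": 0.14, "y": -0.03, "z": -0.02, "rx": 0.0, "ry": 0.0, "rz": -0.98, "grip": 1}, {"x": 0.15, "y": -0.02, "z": -0.02, "rx": 0.0, "ry": 0.0, "rz": -0.98, "grip": 1}, {"x": 0.15, "y": -0.01, "z": -0.02, "rx": 0.0, "ry": 0.0, "rz": -0.98, "grip": 1}]
[{"x": 0.15, "y": 0.0, "z": -0.02, "rx": 0.0, "ry": 0.0, "rz": -0.98, "grip": 1}, {"x": 0.15, "y": 0.01, "z": -0.02, "rx": 0.0, "ry": 0.0, "rz": -0.98, "grip": 1}, {"x": 0.14, "y": 0.02, "z": -0.02, "rx": 0.0, "ry": 0.0, "rz": -0.98, "grip": 1}, {"x": 0.14, "y": 0.03, "z": -0.02, "rx": 0.0, "ry": 0.0, "rz": -0.98, "grip": 1}, {"x": 0.14, "y": 0.04, "z": -0.02, "rx": 0.0, "ry": 0.0, "rz": -0.98, "grip": 1}, {"x": 0.14, "y": 0.05, "z": -0.02, "rx": 0.0, "ry": 0.0, "rz": -0.98, "grip": 1}, {"x": 0.13, "y": 0.06, "z": -0.02, "rx": 0.0, "ry": 0.0, "rz": -0.98, "grip": 1}, {"x": 0.13, "y": 0.07, "z": -0.02, "rx": 0.0, "ry": 0.0, "rz": -0.98, "grip": 1}]
[{"x": 0.12, "y": 0.08, "z": -0.02, "rx": 0.0, "ry": 0.0, "rz": -0.98, "grip": 1}, {"x": 0.12, "y": 0.09, "z": -0.02, "rx": 0.0, "ry": 0.0, "rz": -0.98, "grip": 1}, {"x": 0.11, "y": 0.1, "z": -0.02, "rx": 0.0, "ry": 0.0, "rz": -0.98, "grip": 1}, {"x": 0.1, "y": 0.1, "z": -0.02, "rx": 0.0, "ry": 0.0, "rz": -0.98, "grip": 1}, {"x": 0.1, "y": 0.11, "z": -0.02, "rx": 0.0, "ry": 0.0, "rz": -0.98, "grip": 1}, {"x": 0.09, "y": 0.12, "z": -0.02, "rx": 0.0, "ry": 0.0, "rz": -0.98, "grip": 1}, {"x": 0.08, "y": 0.12, "z": -0.02, "rx": 0.0, "ry": 0.0, "rz": -0.98, "grip": 1}]
```

```bash
python3 -c "
from h import *
go((601,-10,255),.42,23)
"
```

```text
[{"x": 0.13, "y": 0.06, "z": -0.13, "rx": 0.0, "ry": 0.0, "rz": -0.98, "grip": 1}, {"x": 0.12, "y": 0.06, "z": -0.13, "rx": 0.0, "ry": 0.0, "rz": -0.98, "grip": 1}, {"x": 0.12, "y": 0.07, "z": -0.13, "rx": 0.0, "ry": 0.0, "rz": -0.98, "grip": 1}, {"x": 0.11, "y": 0.08, "z": -0.13, "rx": 0.0, "ry": 0.0, "rz": -0.98, "grip": 1}, {"x": 0.11, "y": 0.09, "z": -0.13, "rx": 0.0, "ry": 0.0, "rz": -0.98, "grip": 1}, {"x": 0.1, "y": 0.1, "z": -0.13, "rx": 0.0, "ry": 0.0, "rz": -0.98, "grip": 1}, {"x": 0.1, "y": 0.1, "z": -0.13, "rx": 0.0, "ry": 0.0, "rz": -0.98, "grip": 1}, {"x": 0.09, "y": 0.11, "z": -0.13, "rx": 0.0, "ry": 0.0, "rz": -0.98, "grip": 1}]
[{"x": 0.08, "y": 0.11, "z": -0.13, "rx": 0.0, "ry": 0.0, "rz": -0.98, "grip": 1}, {"x": 0.07, "y": 0.12, "z": -0.13, "rx": 0.0, "ry": 0.0, "rz": -0.98, "grip": 1}, {"x": 0.06, "y": 0.12, "z": -0.13, "rx": 0.0, "ry": 0.0, "rz": -0.98, "grip": 1}, {"x": 0.06, "y": 0.13, "z": -0.13, "rx": 0.0, "ry": 0.0, "rz": -0.98, "grip": 1}, {"x": 0.05, "y": 0.13, "z": -0.13, "rx": 0.0, "ry": 0.0, "rz": -0.98, "grip": 1}, {"x": 0.04, "y": 0.13, "z": -0.13, "rx": 0.0, "ry": 0.0, "rz": -0.98, "grip": 1}, {"x": 0.03, "y": 0.14, "z": -0.13, "rx": 0.0, "ry": 0.0, "rz": -0.98, "grip": 1}, {"x": 0.02, "y": 0.14, "z": -0.13, "rx": 0.0, "ry": 0.0, "rz": -0.98, "grip": 1}]
[{"x": 0.01, "y": 0.14, "z": -0.13, "rx": 0.0, "ry": 0.0, "rz": -0.98, "grip": 1}, {"x": 0.0, "y": 0.14, "z": -0.13, "rx": 0.0, "ry": 0.0, "rz": -0.98, "grip": 1}, {"x": -0.01, "y": 0.14, "z": -0.13, "rx": 0.0, "ry": 0.0, "rz": -0.98, "grip": 1}, {"x": -0.02, "y": 0.14, "z": -0.13, "rx": 0.0, "ry": 0.0, "rz": -0.98, "grip": 1}, {"x": -0.03, "y": 0.14, "z": -0.13, "rx": 0.0, "ry": 0.0, "rz": -0.98, "grip": 1}, {"x": -0.04, "y": 0.13, "z": -0.13, "rx": 0.0, "ry": 0.0, "rz": -0.98, "grip": 1}, {"x": -0.05, "y": 0.13, "z": -0.13, "rx": 0.0, "ry": 0.0, "rz": -0.98, "grip": 1}]
```

play_rows([
  {"x": 0.13, "y": 0.06, "z": -0.13, "rx": 0.0, "ry": 0.0, "rz": -0.98, "grip": 1},
  {"x": 0.12, "y": 0.06, "z": -0.13, "rx": 0.0, "ry": 0.0, "rz": -0.98, "grip": 1},
  {"x": 0.12, "y": 0.07, "z": -0.13, "rx": 0.0, "ry": 0.0, "rz": -0.98, "grip": 1},
  {"x": 0.11, "y": 0.08, "z": -0.13, "rx": 0.0, "ry": 0.0, "rz": -0.98, "grip": 1},
  {"x": 0.11, "y": 0.09, "z": -0.13, "rx": 0.0, "ry": 0.0, "rz": -0.98, "grip": 1},
  {"x": 0.1, "y": 0.1, "z": -0.13, "rx": 0.0, "ry": 0.0, "rz": -0.98, "grip": 1},
  {"x": 0.1, "y": 0.1, "z": -0.13, "rx": 0.0, "ry": 0.0, "rz": -0.98, "grip": 1},
  {"x": 0.09, "y": 0.11, "z": -0.13, "rx": 0.0, "ry": 0.0, "rz": -0.98, "grip": 1},
])

```text
t: 30.15
tool_pos: [559.2, -10.4, 214.6]
tool_rot: [0.0, 0.886, 0.465, 0.0]
contact_force: [0.1, -0.3, 0.7]
finger_gap: 0.999
finger_force: 0.0
```

play_rows([
  {"x": 0.08, "y": 0.11, "z": -0.13, "rx": 0.0, "ry": 0.0, "rz": -0.98, "grip": 1},
  {"x": 0.07, "y": 0.12, "z": -0.13, "rx": 0.0, "ry": 0.0, "rz": -0.98, "grip": 1},
  {"x": 0.06, "y": 0.12, "z": -0.13, "rx": 0.0, "ry": 0.0, "rz": -0.98, "grip": 1},
  {"x": 0.06, "y": 0.13, "z": -0.13, "rx": 0.0, "ry": 0.0, "rz": -0.98, "grip": 1},
  {"x": 0.05, "y": 0.13, "z": -0.13, "rx": 0.0, "ry": 0.0, "rz": -0.98, "grip": 1},
  {"x": 0.04, "y": 0.13, "z": -0.13, "rx": 0.0, "ry": 0.0, "rz": -0.98, "grip": 1},
  {"x": 0.03, "y": 0.14, "z": -0.13, "rx": 0.0, "ry": 0.0, "rz": -0.98, "grip": 1},
  {"x": 0.02, "y": 0.14, "z": -0.13, "rx": 0.0, "ry": 0.0, "rz": -0.98, "grip": 1},
])

```text
t: 31.15
tool_pos: [581.4, -10.1, 235.4]
tool_rot: [0.0, 0.727, 0.687, 0.0]
contact_force: [-0.0, -0.1, 0.3]
finger_gap: 1.003
finger_force: 0.0
```

play_rows([
  {"x": 0.01, "y": 0.14, "z": -0.13, "rx": 0.0, "ry": 0.0, "rz": -0.98, "grip": 1},
  {"x": 0.0, "y": 0.14, "z": -0.13, "rx": 0.0, "ry": 0.0, "rz": -0.98, "grip": 1},
  {"x": -0.01, "y": 0.14, "z": -0.13, "rx": 0.0, "ry": 0.0, "rz": -0.98, "grip": 1},
  {"x": -0.02, "y": 0.14, "z": -0.13, "rx": 0.0, "ry": 0.0, "rz": -0.98, "grip": 1},
  {"x": -0.03, "y": 0.14, "z": -0.13, "rx": 0.0, "ry": 0.0, "rz": -0.98, "grip": 1},
  {"x": -0.04, "y": 0.13, "z": -0.13, "rx": 0.0, "ry": 0.0, "rz": -0.98, "grip": 1},
  {"x": -0.05, "y": 0.13, "z": -0.13, "rx": 0.0, "ry": 0.0, "rz": -0.98, "grip": 1},
  {"x": 0, "y": 0, "z": 0, "rx": 0.0, "ry": 0.0, "rz": 0, "grip": 1},
])

```text
t: 32.15
tool_pos: [601.1, -10.1, 253.4]
tool_rot: [0.001, 0.545, 0.839, 0.0]
contact_force: [0.7, -0.8, 0.5]
finger_gap: 0.999
finger_force: 0.0
```

```bash
python3 - <<'E'
from h import *
C=cam("wrist"); im=camera("wrist"); cv2.imwrite("pics/f.png",im[:,:,::-1])
s=ctrl.get_state(); print(s["t"],s["tool_pos"],yaw()[1])
OCC=BOARD[3:]+tr(CART,(59,33,14),True)+tr(CART,(-59,-33,14),True)
M={}
for k in ("board","grip","carton_1_mid"):
    L=nets.silhouettes("wrist",k); M[k]=L
    for d in L: 
        ys,xs=np.nonzero(d["mask"]); print(k,round(d["confidence"],2),len(xs),xs.mean().round(),ys.mean().round(),xs.min(),xs.max(),ys.min(),ys.max())
A=(577,43.7,.42)
print("grip px",proj(C,place([np.array([[0,0,138.],[59,33,98],[-59,-33,98],[-33,59,98],[33,-59,98]])],*A)[0]).round())
for k,H in (("grip",BOARD[2:3]),):
    if M[k]:
        m=M[k][0]["mask"]; print("gripfit",fit(H,{"wrist":(C,m)},(577,43.7,[.42])))
g=cv2.cvtColor(im,cv2.COLOR_RGB2GRAY)
# wood colour: board vs cartons: saturation map + edges vs model hull edges
E=cv2.GaussianBlur(cv2.Canny(g,40,100).astype(float),(0,0),1.5); E/=E.max()
def score(hulls,p):
    m=np.zeros((400,640),np.uint8)
    for h in place(hulls,*p): cv2.polylines(m,[cv2.convexHull(proj(C,h).round().astype(np.int32))],True,1,1)
    m[205:]=0; return -(E[m>0].mean())
for name,o,rot in (("a",(-33,59,14),0),("c",(33,-59,14),0),("b",(59,33,14),1),("d",(-59,-33,14),1)):
    H=tr(CART,o,bool(rot)); best=min(((score(H,(A[0]+dx,A[1]+dy,A[2]+da)),dx,dy,da) for dx in range(-10,11) for dy in range(-10,11) for da in (-.06,-.03,0,.03,.06)))
    print(name,best,score(H,A))
H=BOARD[:1]; print("plank",min(((score(H,(A[0]+dx,A[1]+dy,A[2]+da)),dx,dy,da) for dx in range(-10,11) for dy in range(-10,11) for da in (-.03,-.015,0,.015,.03))),score(H,A))
E
```

```text
32.2 [600.91 -10.06 253.17] 0.4180327261408706
board 0.92 3114 320.0 119.0 249 388 46 186
grip 0.59 3259 321.0 120.0 249 388 45 187
grip 0.58 1453 319.0 122.0 300 335 99 144
carton_1_mid 0.68 4250 273.0 146.0 247 298 103 192
grip px [[320. 123.]
 [375.  90.]
 [267. 153.]
 [288.  64.]
 [349. 176.]]
gripfit (array([573.92,  44.12,   0.43]), np.float64(0.5296454767726162))
a (np.float64(-0.45395416155150864), 3, 2, 0) -0.4054522115203573
c (np.float64(-0.42058671860925895), -4, -1, 0) -0.35723719467701076
b (np.float64(-0.3083240617744424), 1, 1, 0) -0.25779418966149936
d (np.float64(-0.4501118315150387), -1, 0, 0) -0.4402283934546296
plank (np.float64(-0.3129494209129362), -1, -1, -0.03) -0.24337587374150382
```

```bash
python3 -c "
from h import *
go((577,43.7,150),.42,8,grip=0.3)
"
```

```text
[{"x": 0.37, "y": 0.0, "z": 0.64, "rx": 0.0, "ry": 0.0, "rz": 0.0, "grip": 0.3}, {"x": 0.37, "y": 0.0, "z": 0.64, "rx": 0.0, "ry": 0.0, "rz": 0.0, "grip": 0.3}, {"x": 0.37, "y": 0.0, "z": 0.64, "rx": 0.0, "ry": 0.0, "rz": 0.0, "grip": 0.3}, {"x": 0.37, "y": 0.0, "z": 0.64, "rx": 0.0, "ry": 0.0, "rz": 0.0, "grip": 0.3}, {"x": 0.37, "y": 0.0, "z": 0.64, "rx": 0.0, "ry": 0.0, "rz": 0.0, "grip": 0.3}, {"x": 0.37, "y": 0.0, "z": 0.64, "rx": 0.0, "ry": 0.0, "rz": 0.0, "grip": 0.3}, {"x": 0.37, "y": 0.0, "z": 0.64, "rx": 0.0, "ry": 0.0, "rz": 0.0, "grip": 0.3}, {"x": 0.37, "y": 0.0, "z": 0.64, "rx": 0.0, "ry": 0.0, "rz": 0.0, "grip": 0.3}]
```

play_rows([
  {"x": 0.37, "y": 0.0, "z": 0.64, "rx": 0.0, "ry": 0.0, "rz": 0.0, "grip": 0.3},
  {"x": 0.37, "y": 0.0, "z": 0.64, "rx": 0.0, "ry": 0.0, "rz": 0.0, "grip": 0.3},
  {"x": 0.37, "y": 0.0, "z": 0.64, "rx": 0.0, "ry": 0.0, "rz": 0.0, "grip": 0.3},
  {"x": 0.37, "y": 0.0, "z": 0.64, "rx": 0.0, "ry": 0.0, "rz": 0.0, "grip": 0.3},
  {"x": 0.37, "y": 0.0, "z": 0.64, "rx": 0.0, "ry": 0.0, "rz": 0.0, "grip": 0.3},
  {"x": 0.37, "y": 0.0, "z": 0.64, "rx": 0.0, "ry": 0.0, "rz": 0.0, "grip": 0.3},
  {"x": 0.37, "y": 0.0, "z": 0.64, "rx": 0.0, "ry": 0.0, "rz": 0.0, "grip": 0.3},
  {"x": 0.37, "y": 0.0, "z": 0.64, "rx": 0.0, "ry": 0.0, "rz": 0.0, "grip": 0.3},
])

```text
t: 33.35
tool_pos: [576.6, 44.5, 149.4]
tool_rot: [0.0, 0.544, 0.839, 0.0]
contact_force: [0.1, 0.2, 0.3]
finger_gap: 0.651
finger_force: 0.0
```

play_rows([
  {"x": 0, "y": 0, "z": 0.4, "rx": 0, "ry": 0, "rz": 0, "grip": 0.3},
  {"x": 0, "y": 0, "z": 0.6, "rx": 0, "ry": 0, "rz": 0, "grip": 0.3},
  {"x": 0, "y": 0, "z": 0.6, "rx": 0, "ry": 0, "rz": 0, "grip": 0.3},
  {"x": 0, "y": 0, "z": 0.6, "rx": 0, "ry": 0, "rz": 0, "grip": 0.3},
  {"x": 0, "y": 0, "z": 0.4, "rx": 0, "ry": 0, "rz": 0, "grip": 0.3},
  {"x": 0, "y": 0, "z": 0, "rx": 0, "ry": 0, "rz": 0, "grip": 0.3},
])

```text
t: 34.1
tool_pos: [576.3, 44.0, 97.4]
tool_rot: [-0.001, 0.544, 0.839, -0.0]
contact_force: [0.5, 0.9, 0.2]
finger_gap: 0.647
finger_force: 0.0
```

play_rows([
  {"x": 0, "y": 0, "z": 0.4, "rx": 0, "ry": 0, "rz": 0, "grip": 0.3},
  {"x": 0, "y": 0, "z": 0.45, "rx": 0, "ry": 0, "rz": 0, "grip": 0.3},
  {"x": 0, "y": 0, "z": 0, "rx": 0, "ry": 0, "rz": 0, "grip": 0.3},
])

```text
t: 34.48
tool_pos: [576.1, 44.0, 80.3]
tool_rot: [-0.001, 0.544, 0.839, -0.001]
contact_force: [-0.6, 0.3, -0.5]
finger_gap: 0.647
finger_force: 0.0
```

play_rows([
  {"x": 0, "y": 0, "z": 0, "rx": 0, "ry": 0, "rz": 0, "grip": -1},
  {"x": 0, "y": 0, "z": 0, "rx": 0, "ry": 0, "rz": 0, "grip": -1},
  {"x": 0, "y": 0, "z": 0, "rx": 0, "ry": 0, "rz": 0, "grip": -1},
  {"x": 0, "y": 0, "z": 0, "rx": 0, "ry": 0, "rz": 0, "grip": -1},
  {"x": 0, "y": 0, "z": 0, "rx": 0, "ry": 0, "rz": 0, "grip": -1},
], newtons=40)

```text
t: 35.1
tool_pos: [576.5, 43.8, 81.3]
tool_rot: [-0.0, 0.545, 0.839, -0.0]
contact_force: [-2.7, -0.3, 2.5]
finger_gap: 0.323
finger_force: 40.0
```

play_rows([
  {"x": 0, "y": 0, "z": -0.2, "rx": 0, "ry": 0, "rz": 0, "grip": -1},
  {"x": 0, "y": 0, "z": -0.4, "rx": 0, "ry": 0, "rz": 0, "grip": -1},
  {"x": 0, "y": 0, "z": -0.4, "rx": 0, "ry": 0, "rz": 0, "grip": -1},
  {"x": 0, "y": 0, "z": -0.4, "rx": 0, "ry": 0, "rz": 0, "grip": -1},
])

```text
t: 35.6
tool_pos: [576.4, 43.9, 109.6]
tool_rot: [-0.0, 0.544, 0.839, -0.0]
contact_force: [-0.8, -1.0, -3.8]
finger_gap: 0.323
finger_force: 40.0
```

Sliding with ~3 N, so the board stays put.

play_rows([
  {"x": 0, "y": 0, "z": -0.4, "rx": 0, "ry": 0, "rz": 0, "grip": -1},
  {"x": 0, "y": 0, "z": -0.4, "rx": 0, "ry": 0, "rz": 0, "grip": -1},
  {"x": 0, "y": 0, "z": -0.4, "rx": 0, "ry": 0, "rz": 0, "grip": -1},
  {"x": 0, "y": 0, "z": -0.4, "rx": 0, "ry": 0, "rz": 0, "grip": -1},
  {"x": 0, "y": 0, "z": -0.2, "rx": 0, "ry": 0, "rz": 0, "grip": -1},
  {"x": 0, "y": 0, "z": 0, "rx": 0, "ry": 0, "rz": 0, "grip": -1},
])

```text
t: 36.35
tool_pos: [576.9, 44.1, 145.7]
tool_rot: [0.0, 0.544, 0.839, 0.0]
contact_force: [-2.5, -1.6, -0.3]
finger_gap: 0.323
finger_force: 40.0
```

play_rows([
  {"x": 0, "y": 0, "z": -0.1, "rx": 0, "ry": 0, "rz": 0, "grip": -1},
  {"x": 0, "y": 0, "z": -0.1, "rx": 0, "ry": 0, "rz": 0, "grip": -1},
  {"x": 0, "y": 0, "z": 0, "rx": 0, "ry": 0, "rz": 0, "grip": -1},
])

```text
t: 36.72
tool_pos: [576.8, 44.1, 149.3]
tool_rot: [0.0, 0.544, 0.839, -0.0]
contact_force: [-2.1, -1.7, -0.5]
finger_gap: 0.324
finger_force: 40.0
```

play_rows([
  {"x": 0, "y": 0, "z": -0.05, "rx": 0, "ry": 0, "rz": 0, "grip": -1},
  {"x": 0, "y": 0, "z": -0.05, "rx": 0, "ry": 0, "rz": 0, "grip": -1},
  {"x": 0, "y": 0, "z": 0, "rx": 0, "ry": 0, "rz": 0, "grip": -1},
])

```text
t: 37.1
tool_pos: [576.8, 44.1, 151.3]
tool_rot: [0.0, 0.544, 0.839, 0.0]
contact_force: [-2.2, -2.0, -1.4]
finger_gap: 0.326
finger_force: 40.0
```

play_rows([
  {"x": 0, "y": 0, "z": -0.05, "rx": 0, "ry": 0, "rz": 0, "grip": -1},
  {"x": 0, "y": 0, "z": -0.1, "rx": 0, "ry": 0, "rz": 0, "grip": -1},
  {"x": 0, "y": 0, "z": -0.1, "rx": 0, "ry": 0, "rz": 0, "grip": -1},
  {"x": 0, "y": 0, "z": -0.1, "rx": 0, "ry": 0, "rz": 0, "grip": -1},
  {"x": 0, "y": 0, "z": -0.15, "rx": 0, "ry": 0, "rz": 0, "grip": -1},
  {"x": 0, "y": 0, "z": 0, "rx": 0, "ry": 0, "rz": 0, "grip": -1},
], newtons=50)

```text
t: 37.85
tool_pos: [577.1, 44.2, 161.6]
tool_rot: [0.0, 0.544, 0.839, 0.0]
contact_force: [0.5, 0.5, -8.5]
finger_gap: 0.325
finger_force: 49.9
```

play_rows([
  {"x": 0, "y": 0, "z": -0.15, "rx": 0, "ry": 0, "rz": 0, "grip": -1},
  {"x": 0, "y": 0, "z": -0.3, "rx": 0, "ry": 0, "rz": 0, "grip": -1},
  {"x": 0, "y": 0, "z": -0.35, "rx": 0, "ry": 0, "rz": 0, "grip": -1},
  {"x": 0, "y": 0, "z": -0.35, "rx": 0, "ry": 0, "rz": 0, "grip": -1},
  {"x": 0, "y": 0, "z": -0.35, "rx": 0, "ry": 0, "rz": 0, "grip": -1},
  {"x": 0, "y": 0, "z": -0.3, "rx": 0, "ry": 0, "rz": 0, "grip": -1},
  {"x": 0, "y": 0, "z": -0.15, "rx": 0, "ry": 0, "rz": 0, "grip": -1},
  {"x": 0, "y": 0, "z": 0, "rx": 0, "ry": 0, "rz": 0, "grip": -1},
])

```text
t: 38.85
tool_pos: [576.9, 44.1, 200.4]
tool_rot: [0.0, 0.544, 0.839, 0.0]
contact_force: [0.6, 0.9, -8.9]
finger_gap: 0.326
finger_force: 49.9
```

play_rows([
  {"x": 0, "y": 0, "z": -0.05, "rx": 0, "ry": 0, "rz": 0, "grip": -1},
  {"x": 0, "y": 0, "z": 0, "rx": 0, "ry": 0, "rz": 0, "grip": -1},
  {"x": 0, "y": 0, "z": 0, "rx": 0, "ry": 0, "rz": 0, "grip": -1},
  {"x": 0, "y": 0, "z": 0, "rx": 0, "ry": 0, "rz": 0, "grip": -1},
])

```text
t: 39.35
tool_pos: [576.7, 44.1, 201.1]
tool_rot: [-0.0, 0.544, 0.839, -0.0]
contact_force: [-0.4, 0.8, -7.4]
finger_gap: 0.327
finger_force: 49.9
```

```bash
python3 - <<'E'
from h import *
s=ctrl.get_state(); print(s["t"],s["tool_pos"],s["contact_force"],s["moment"],s["finger_gap"])
for n in ("scene","side"):
    C=cam(n); camera(n)
    m=nets.silhouettes(n,"board")[0]["mask"]
    res=[]
    for z in range(0,90,5):
        OCC=BOARD[3:]+tr(CART,(59,33,14),True)+tr(CART,(-59,-33,14),True)
        up=lambda H:[h+[0,0,z] for h in H]
        r=render(C,place(up(BOARD[:1]),577,44,.42))&~render(C,place(up(OCC),577,44,.42))
        res.append((round(1-(r&m).sum()/(r|m).sum(),3),z))
    print(n,sorted(res)[:4])
E
```

```text
39.35 [576.74  44.09 201.08] [-0.41  0.82 -7.37] [-0.02  0.02  0.03] 0.3270743605726954
scene [(np.float64(0.654), 55), (np.float64(0.696), 60), (np.float64(0.724), 50), (np.float64(0.775), 65)]
side [(np.float64(0.625), 50), (np.float64(0.723), 45), (np.float64(0.737), 55), (np.float64(0.814), 40)]
```

```bash
python3 -c "
from plant import ticket; print(ticket.close_job())"
```

```text
the job is handed in; nothing more can be done
None
```

The job is handed in: both loose cartons stand in places b and d, the grip was squeezed and drawn about 70 mm to its second stop, and the board is held about 5 cm up by it, near-level judging by the small wrist moment.

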